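Unload the sample dryer and load the analyser

ROBOT

A 6-joint arm with a two-finger parallel gripper is mounted at the origin on the work surface. World frame = base frame: x ahead of the robot, y to its left, z up, the work surface at z = 0. Lengths are in mm, angles in degrees, forces in N, time in s.
With the tool pointing down it reaches from about 300 to 850 mm from the base axis. Payload 4.2 kg.
Tool frame: the origin (TCP) lies midway between the tips of the shut fingers; the grasp point (between the pads) lies 19 mm behind it (env.grip_point_offset is the distance from the TCP to the grasp point, in mm); z points along the fingers, x is the direction in which the jaws open and shut, and the axes are right-handed (so a half turn about z gives the same grasp; the last joint's range is limited). The gripper opens to 91 mm and grips with 3 to 60 N. Pads are 32 mm wide; open, the fingers measure 118 mm over their backs; the gripper's body (76 mm by 178 mm) begins 60 mm behind the grasp point.
Start: joints at [73.74, 18.312, 89.639, -0, 72.044, -1.146], TCP at [149.933, 555.124, 213.976] pointing down, gripper open.
Joint ranges: [-177.97, 177.97], [-48.28, 115.42], [12.27, 149.76], [-77.06, 257.06], [2.81, 150.46], [-146.56, 146.56]. Speed limits (degrees/s): [147.25, 147.25, 180, 180, 180, 180].

INTERFACE

Orientations are given as [roll, pitch, yaw] about the fixed x, y, z axes, in that order (R = Rz(yaw) Ry(pitch) Rx(roll)).
In Python, from workcell import env gives the robot as it stands.
- The arm moves only by the shell command python3 -m pendant 'ROWS' [FORCE]. ROWS is JSON, a list of rows, each an object with "xyz": the shift along the tool's x, y, z in m, a list of three; "roll": the turn about the tool's z in degrees; "jaw": the closure, from 0 (fully open) to 1 (shut). A call has exactly 8 rows; each row is the pose to reach, as a shift and turn from the pose commanded when the call began, along the tool's axes at that moment; what a row does not reach only later rows make up. A row lasts 1/8 s, in which the tool goes at most 62.5 mm and 10.7 degrees, less where a joint would pass 70% of its speed; a pose out of reach is approached as far as the arm can. A call with a gripper value outside its range is refused whole. The fingers move at their own pace and stop on an object; FORCE is the grip in N (left out, the last holds). Time passes only in rows, so rows that repeat a pose let the fingers close, or fill a call up. It gives the time, the measured TCP pose, the force and the opening at its end, in the units of the state.
- env.state(): the state, without advancing time (a new reading comes with each control period).
- env.grab_frame(name): name is "scene" or "top" or "wrist"; returns (picture, depth): 384x512x3 uint8, blue, green, red; 384x512 float32, mm along the optical axis (not along the pixel's ray), 0 where there is no reading.
- env.camera_params(name): a dict with "camera_matrix" (3x3 intrinsics, pixels), "cam_to_world" (4x4, takes a point from camera to world coordinates); the wrist camera has in their place "hand_eye" (4x4, takes a point from camera to tool coordinates, whose origin is the TCP and whose axes are the tool frame's). Camera axes: x right, y up, looking along -z (the intrinsics and any distortion apply to the point x, -y, -z); pixel columns grow to the right and rows downward; lengths in mm; the calibration is good to about 2 mm. The wrist camera is an equidistant fisheye: a pixel r from the principal point sees the ray r / f radians off the axis. A picture is of the moment at which its call begins: read the wrist's pose just before it. camera_params takes no time and is no camera call.
- env.job_done(): hands the job in, once; it reports no verdict.
The state is a dict: "time_s": time; "qpos": joint angles; "qvel": joint speeds; "effort": joint torques, N m; "ee_pos": TCP position; "ee_rot": TCP orientation; "force": force on the tool from outside, world axes, zero at the start; "torque": the same for the moment, N m; "gripper_width": finger opening in mm.
Only numpy, scipy, OpenCV 4.12 (cv2) and the standard library are available. Lean on these libraries where they do the work, as an engineer would, in place of code of your own. Each camera call takes 0.05 s, during which the arm holds its last target. There are 200 camera calls.

TASK

Switch the dryer off at its red lever, and only then take every sample cell out: slide it forward from under the dryer lip before lifting it by its handle, and set it down flat and centred on the analyser place of its own colour, with its white nose facing the white mark there. When all the cells are in place, press the green start button fully down for a moment. Leave everything else on the bench where it stands.

Things in the scene. Friction and masses are not known exactly. Their poses are not given: they have to be found in the camera images.
- dryer: fixed dryer; origin on the table under the middle of its lip's front edge; -x is the way out. Steel deck: top 15 mm above table, x -100..150, y -180..265 mm. Flat lip, orange front edge at x = 0: underside 30, top 35 mm above table, y +-180 mm. White housing from x = 60 mm, 70 mm high. Cells stand 88 mm apart on the deck, discs 12 to 20 mm under the lip; slide towards -x till the whole disc is past x = 0, then lift
- dryer_lever (a joint): the dryer switch, a red toggle lever on a grey block at the +y end of the deck; 0 = on (leaning to the dryer's -x), 1.0 rad = off (leaning to the dryer's +x); it starts at 0 to 0.2, turns about the dryer's y axis with light friction and stays where it is left
- dryer_lever_tip (a point): upper end of that lever, 80 mm from its pivot, centre of a red ball 26 mm across on a rod 10 mm thick; the pivot is 37 mm above the table
- start (a joint): green start button (36 mm across) at the front of the analyser, a fixed grey loading plate 300 x 250 x 20 mm with a white head 65 mm high behind it, 80 mm beyond the farther places. The four places lie 115 mm apart in a square, at least 80 mm from the button. Moves down 6 mm on a spring, about 5 N when fully down; 0 = up, 0.006 m = down
- start_top (a point): centre of the top face of the start button when up
- red_mid (a point): red sample cell (absent in some runs): point on its axis, 31 mm above its underside. Aluminium disc (black face) 68 mm across, 10 mm thick; stem 16 mm across; red upright bar handle 40 (x) x 14 (y) mm, from 28 to 62 mm above the underside: grip it across y about 47 mm up. White nose 9 mm wide sticks out of the disc towards -x; white line on the handle top on that side. 0.15 to 0.3 kg. z up
- red_nose (a point): tip of the white nose of the red cell, 47 mm from the cell axis, 5 mm above its underside
- red_pad: red place on the analyser plate: fixed flat disc 88 mm across, 2 mm thick, origin at the centre of its underside (20 mm above the table), so its top is 22 mm above the table. The white mark on its rim, 45 mm from the centre, lies towards its -x: a cell with the same axes has its nose facing the mark
- blue_mid (a point): blue sample cell (absent in some runs): point on its axis, 31 mm above its underside. Aluminium disc (black face) 68 mm across, 10 mm thick; stem 16 mm across; blue upright bar handle 40 (x) x 14 (y) mm, from 28 to 62 mm above the underside: grip it across y about 47 mm up. White nose 9 mm wide sticks out of the disc towards -x; white line on the handle top on that side. 0.15 to 0.3 kg. z up
- blue_nose (a point): tip of the white nose of the blue cell, 47 mm from the cell axis, 5 mm above its underside
- blue_pad: blue place on the analyser plate: fixed flat disc 88 mm across, 2 mm thick, origin at the centre of its underside (20 mm above the table), so its top is 22 mm above the table. The white mark on its rim, 45 mm from the centre, lies towards its -x: a cell with the same axes has its nose facing the mark
- yellow_mid (a point): yellow sample cell (absent in some runs): point on its axis, 31 mm above its underside. Aluminium disc (black face) 68 mm across, 10 mm thick; stem 16 mm across; yellow upright bar handle 40 (x) x 14 (y) mm, from 28 to 62 mm above the underside: grip it across y about 47 mm up. White nose 9 mm wide sticks out of the disc towards -x; white line on the handle top on that side. 0.15 to 0.3 kg. z up
- yellow_nose (a point): tip of the white nose of the yellow cell, 47 mm from the cell axis, 5 mm above its underside
- yellow_pad: yellow place on the analyser plate: fixed flat disc 88 mm across, 2 mm thick, origin at the centre of its underside (20 mm above the table), so its top is 22 mm above the table. The white mark on its rim, 45 mm from the centre, lies towards its -x: a cell with the same axes has its nose facing the mark
- green_mid (a point): green sample cell (absent in some runs): point on its axis, 31 mm above its underside. Aluminium disc (black face) 68 mm across, 10 mm thick; stem 16 mm across; green upright bar handle 40 (x) x 14 (y) mm, from 28 to 62 mm above the underside: grip it across y about 47 mm up. White nose 9 mm wide sticks out of the disc towards -x; white line on the handle top on that side. 0.15 to 0.3 kg. z up
- green_nose (a point): tip of the white nose of the green cell, 47 mm from the cell axis, 5 mm above its underside
- green_pad: green place on the analyser plate: fixed flat disc 88 mm across, 2 mm thick, origin at the centre of its underside (20 mm above the table), so its top is 22 mm above the table. The white mark on its rim, 45 mm from the centre, lies towards its -x: a cell with the same axes has its nose facing the mark
- goggles_box_a: bystander: red and white carton 65 x 170 x 55 mm lying flat; origin at the centre of its underside
- goggles_box_b: bystander: red and white carton 60 x 70 x 100 mm; origin at the centre of its underside
- scoop: bystander: blue plastic sampling spoon 170 mm long lying on the table
- soil_jar: bystander: amber jar, 60 mm across, 75 mm tall; origin at the centre of its underside
- beaker: bystander: clear beaker, 72 mm across, 85 mm tall; origin at the centre of its underside
- wash_bottle: bystander: white bottle with red cap, 64 mm across, 170 mm tall; origin at the centre of its underside
- brick_sample: bystander: terracotta sample block 100 x 60 x 35 mm; origin at the centre of its underside
There are look-alikes about, which are no part of the job. Leave any purple or turquoise look-alike of the part that bears red_mid alone.

How it is judged (in metres and radians):
On the way, in this order (a step that is already met when the one before it is completed fails the run):
1. the dryer is switched off (value of joint dryer_lever above 0.85 rad), for 0.2 s.
2. every cell present stands on the place of its colour, nose to the mark, let go (horizontal distance between red_mid and red_pad below 0.012 m and angle between the x axis of red_mid and the x axis of red_pad, either way round below 0.2 rad and x of red_nose in the frame of red_pad below -0.025 m and z of red_mid in the frame of red_pad between 0.029 and 0.037 m and angle between each of red_mid, blue_mid, yellow_mid, green_mid's own z axis and vertical below 0.1 rad and linear speed of each of red_cell, blue_cell, yellow_cell, green_cell below 0.02 m/s and contact force between the fingers and red_cell below 0.1 N and horizontal distance between blue_mid and blue_pad below 0.012 m and angle between the x axis of blue_mid and the x axis of blue_pad, either way round below 0.2 rad and x of blue_nose in the frame of blue_pad below -0.025 m and z of blue_mid in the frame of blue_pad between 0.029 and 0.037 m and contact force between the fingers and blue_cell below 0.1 N and horizontal distance between yellow_mid and yellow_pad below 0.012 m and angle between the x axis of yellow_mid and the x axis of yellow_pad, either way round below 0.2 rad and x of yellow_nose in the frame of yellow_pad below -0.025 m and z of yellow_mid in the frame of yellow_pad between 0.029 and 0.037 m and contact force between the fingers and yellow_cell below 0.1 N and horizontal distance between green_mid and green_pad below 0.012 m and angle between the x axis of green_mid and the x axis of green_pad, either way round below 0.2 rad and x of green_nose in the frame of green_pad below -0.025 m and z of green_mid in the frame of green_pad between 0.029 and 0.037 m and contact force between the fingers and green_cell below 0.1 N), for 0.3 s.
3. the start button is pressed fully down (value of joint start above 0.0045 m), for 0.1 s.
At the end, for the whole second after the job is handed in: every cell present stands flat, at rest and let go on the place of its colour, within 12 mm of its centre, nose within 0.2 rad of the mark direction; dryer lever off (above 0.85 rad); start button pressed (4.5 mm or more) after the cells were in place, and up again (all of step 2 and value of joint dryer_lever above 0.85 rad and value of joint start below 0.002 m); the robot touches nothing.
It fails at once if a cell is lifted while the dryer is still on (value of joint dryer_lever below 0.8 rad and height (world z) of any of red_mid, blue_mid, yellow_mid, green_mid above 0.075 m).
It fails at once if a bystander is moved by more than 40 mm (distance of any of goggles_box_a, goggles_box_b, scoop, soil_jar, beaker, wash_bottle, brick_sample from where it was at the start of the episode above 0.04 m).
Of red_cell, blue_cell, yellow_cell, green_cell only 3 to 4 are there at a start; the rules pass over those that are not, and their reading is None.
At some moment in a run one of red_cell, blue_cell, yellow_cell, green_cell may be knocked a few centimetres aside while the robot is not near it.
It also fails if it takes over 210 s, if anything falls off the work surface, if the arm or the gripper's body presses on something with over 40 N, if the wrist force passes 120 N, or if a joint passes its speed limit or range.

## Working session

There is one attempt and no reset: what is moved stays moved. The work goes in short steps, Python scripts to look and compute and a shell command to move; the robot and the scene stay as the last step left them, time stands still between calls to the robot, and variables do not carry over. Pictures are saved under pics/ and viewed, about 12 in all and at most 16, crops included, and the job is handed in when it is done.

```bash
ls; mkdir -p pics
cat > h.py <<'E'
import numpy as np, cv2
from workcell import env
from scipy.spatial.transform import Rotation as R
def cam(n):
    p=env.camera_params(n); return np.array(p["camera_matrix"]),p
def tool():
    s=env.state(); T=np.eye(4); T[:3,:3]=R.from_euler('xyz',s["ee_rot"],degrees=True).as_matrix(); T[:3,3]=s["ee_pos"]; return T
def rays(n,uv,T=None):
    K,p=cam(n); uv=np.atleast_2d(np.array(uv,float))
    x=(uv[:,0]-K[0,2])/K[0,0]; y=(uv[:,1]-K[1,2])/K[1,1]
    if n=="wrist":
        r=np.hypot(x,y)+1e-12; d=np.c_[np.sin(r)*x/r,-np.sin(r)*y/r,-np.cos(r)]; C=T@np.array(p["hand_eye"])
    else:
        d=np.c_[x,-y,-np.ones_like(x)]; C=np.array(p["cam_to_world"])
    return C[:3,3], d@C[:3,:3].T
def onplane(n,uv,z,T=None):
    o,d=rays(n,uv,T); return o+d*((z-o[2])/d[:,2])[:,None]
E
python3 - <<'E'
from h import *
s=env.state(); print(s)
for n in ("top","scene","wrist"):
    T=tool(); im,d=env.grab_frame(n); cv2.imwrite(f"pics/{n}0.png",im); np.save(f"pics/{n}0d.npy",d)
    print(n,env.camera_params(n))
np.save("pics/T0.npy",T)
a=cv2.imread("pics/top0.png"); cv2.imwrite("pics/top0b.png",cv2.resize(a,(800,600),interpolation=cv2.INTER_CUBIC))
a=cv2.imread("pics/scene0.png"); cv2.imwrite("pics/scene0b.png",cv2.resize(a,(800,600),interpolation=cv2.INTER_CUBIC))
E
```

```text
pics
{'time_s': 0.0, 'qpos': array([ 7.37381540e+01,  1.83508436e+01,  8.97035269e+01, -1.09259475e-03,
        7.20416864e+01, -1.14727197e+00]), 'qvel': array([ 0.06744902, -0.00861386, -0.00907218, -0.00760957, -0.02616288,
       -0.02399259]), 'effort': array([-9.47315275e-04, -4.12453401e+01, -2.31962532e+01,  7.24399835e-02,
        4.58160380e-02, -1.56273081e-04]), 'ee_pos': array([149.81783906, 554.65207629, 213.14775884]), 'ee_rot': array([-1.79999115e+02,  9.60583939e-02,  7.48857644e+01]), 'force': array([-0.22735011,  1.17293563, -0.18251883]), 'torque': array([ 0.02060001, -0.00636624,  0.00691408]), 'gripper_width': 91.28678638382014}
top {'camera_matrix': array([[384.5060268 ,   0.        , 257.7651666 ],
       [  0.        , 384.5060268 , 188.04717041],
       [  0.        ,   0.        ,   1.        ]]), 'cam_to_world': array([[ 4.94713863e-03,  9.93400900e-01, -1.14586987e-01,
         4.28037256e+02],
       [-9.99983515e-01,  5.24853184e-03,  2.32870399e-03,
        -2.07261869e+01],
       [ 2.91475009e-03,  1.14573577e-01,  9.93410489e-01,
         1.31066693
[... 463 characters left out ...]
   [ 1.14943366e-02,  5.39871781e-01,  8.41668783e-01,
         1.32355578e+03],
       [ 0.00000000e+00,  0.00000000e+00,  0.00000000e+00,
         1.00000000e+00]])}
wrist {'camera_matrix': array([[297.31863964,   0.        , 262.41277244],
       [  0.        , 297.31863964, 195.07315621],
       [  0.        ,   0.        ,   1.        ]]), 'hand_eye': array([[ 9.99999577e-01, -4.32373380e-05, -9.18332280e-04,
         3.95366245e-02],
       [-2.91412476e-04, -9.62291341e-01, -2.72020751e-01,
        -7.65995565e+01],
       [-8.71941749e-04,  2.72020904e-01, -9.62290947e-01,
        -1.72176227e+02],
       [ 0.00000000e+00,  0.00000000e+00,  0.00000000e+00,
         1.00000000e+00]])}
```

View pics/top0b.png

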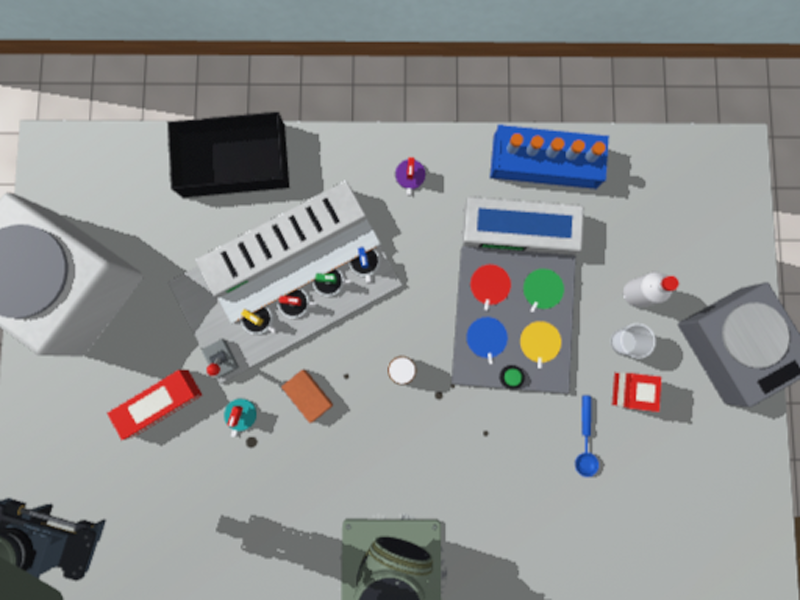

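View pics/scene0b.png

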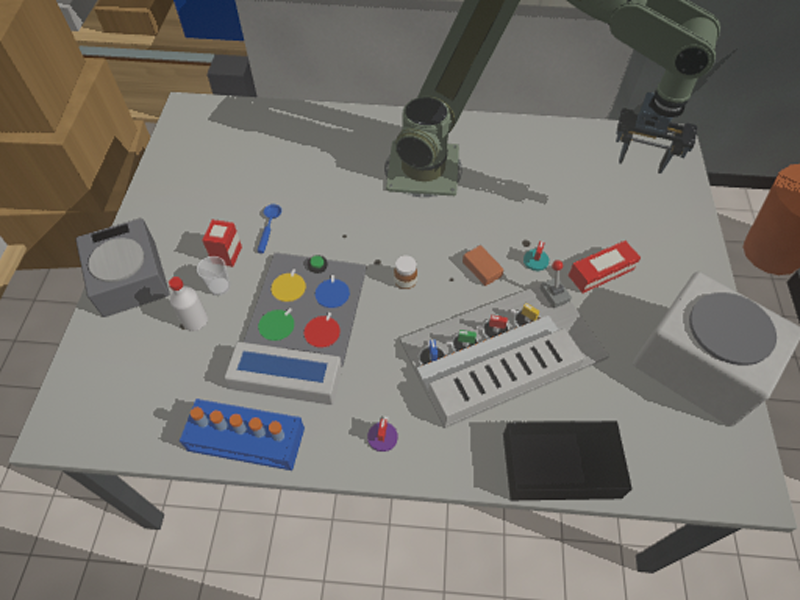

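The top view shows four cells on the deck: yellow (255,318), red (292,300), green (327,280) and blue (364,260). The lever ball is at (213,370) and the pads are red (490,285), green (543,288), blue (487,337) and yellow (540,342). The start button is at (512,377). The look-alikes are purple (410,175) and turquoise (240,415), both with red handles and off the deck. The red cell at (292,300) has a black face and stands on the deck.

```bash
cat >> h.py <<'E'
RNG={'yellow':[(20,32)],'green':[(45,80)],'blue':[(105,125)],'red':[(0,8),(172,180)]}
def blobs(im,col,smin=130,vmin=70,amin=15):
    h=cv2.cvtColor(im,cv2.COLOR_BGR2HSV); m=np.zeros(im.shape[:2],np.uint8)
    for a,b in RNG[col]: m|=cv2.inRange(h,(a,smin,vmin),(b,255,255))
    n,l,s,c=cv2.connectedComponentsWithStats(m)
    return [(s[i,4],c[i],l==i) for i in range(1,n) if s[i,4]>=amin]
E
python3 - <<'E'
from h import *
im=cv2.imread("pics/top0.png")
for c in RNG:
    for a,ce,m in blobs(im,c):
        if not(120<ce[1]*1.5625<450):continue
        z=22 if a>200 else 70
        print(c,a,ce.round(1),onplane("top",ce,z)[0].round(0))
P=np.load("pics/top0d.npy")
for n,uv in dict(deckR=(405/1.5625,285/1.5625),deckL=(230/1.5625,378/1.5625),yel=(255,318),lipR=(380,245),lipL=(235,318)).items():
    s=1 if 'deck' in n else 1.5625
    print(n,onplane("top",(uv[0]/s,uv[1]/s),35 if 'lip' in n else 15)[0].round(0))
cv2.imwrite("pics/w0.png",cv2.imread("pics/wrist0.png"))
E
```

```text
yellow 57 [161.2 203.2] [520. 288.  70.]
yellow 532 [345.5 218.2] [ 477. -318.   22.]
green 489 [347.5 184.2] [ 591. -327.   22.]
green 40 [207.9 177.6] [604. 139.  70.]
green 105 [327.9 241. ] [ 402. -249.   70.]
blue 1944 [350.  101.7] [ 880. -342.   22.]
blue 817 [335.7 142.4] [ 736. -290.   22.]
blue 43 [232.2 165.1] [646.  60.  70.]
blue 529 [311.2 215.4] [ 486. -203.   22.]
blue 313 [375.2 283.7] [ 263. -411.   22.]
red 29 [262.6 104.8] [850. -38.  70.]
red 518 [313.4 181.5] [ 600. -212.   22.]
red 78 [428.5 181.1] [ 597. -580.   70.]
red 60 [184.9 191.9] [557. 213.  70.]
red 46 [136.2 236. ] [415. 364.  70.]
red 814 [ 99.3 257.4] [344. 498.  22.]
red 54 [393.7 248.6] [ 379. -459.   70.]
red 352 [410.  250.8] [ 370. -530.   22.]
red 54 [150.6 264.7] [325. 315.  70.]
deckR [597. -29.  15.]
deckL [395. 344.  15.]
yel [523. 295.  15.]
lipR [681.  26.  35.]
lipL [522. 333.  35.]
```

```bash
cat >> h.py <<'E'
def go(x,y,z,yaw=None):
    T=tool(); d=T[:3,:3].T@(np.array([x,y,z])-T[:3,3]); y0=env.state()["ee_rot"][2]
    r=0 if yaw is None else -((yaw-y0+180)%360-180)
    print("shift m",(d/1000).round(4),"roll",round(r,1)); return d
E
python3 -c "
from h import *
go(520,220,260,119)"
```

```text
shift m [-0.2267  0.4447 -0.0464] roll -44.1
```

```bash
python3 -m pendant '[{"xyz":[-0.028,0.055,-0.006],"roll":-5.5,"jaw":0},{"xyz":[-0.056,0.11,-0.012],"roll":-11,"jaw":0},{"xyz":[-0.084,0.166,-0.018],"roll":-16.5,"jaw":0},{"xyz":[-0.112,0.222,-0.024],"roll":-22,"jaw":0},{"xyz":[-0.14,0.278,-0.03],"roll":-27.5,"jaw":0},{"xyz":[-0.168,0.333,-0.036],"roll":-33,"jaw":0},{"xyz":[-0.196,0.388,-0.042],"roll":-38.5,"jaw":0},{"xyz":[-0.224,0.443,-0.047],"roll":-44,"jaw":0}]'
```

```text
time_s: 1.15
ee_pos: [520.4, 221.8, 261.1]
ee_rot: [180.0, -0.0, 119.1]
force: [-0.5, 0.5, 0.5]
gripper_width: 91.0
```

Run:
```python
from h import *
T=tool(); im,d=env.grab_frame("wrist"); cv2.imwrite("pics/w1.png",im); np.save("pics/T1.npy",T)
cv2.imwrite("pics/w1b.png",cv2.resize(im,(800,600),interpolation=cv2.INTER_CUBIC))
```

```text
(no output)
```

View pics/w1b.png

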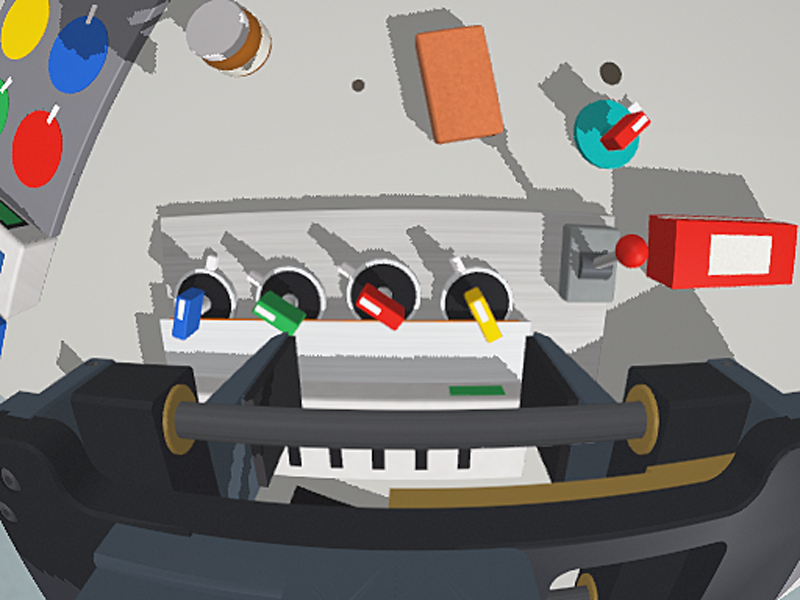

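The wrist view shows the discs under the orange lip edge: blue (190,310), green (280,305), red (382,297) and yellow (478,310). The white noses are at (212,260), (257,278), (345,268) and (457,260). The lever ball is at (631,251), with the goggles box close beside it. The red cell on the deck has a black disc, whereas the turquoise look-alike is at (607,132).

Run:
```python
from h import *
im=cv2.imread("pics/w1.png"); c=im[140:225,100:335]
cv2.imwrite("pics/w1c.png",cv2.resize(c,None,fx=3.4,fy=3.4,interpolation=cv2.INTER_CUBIC))
```

```text
(no output)
```

View pics/w1c.png

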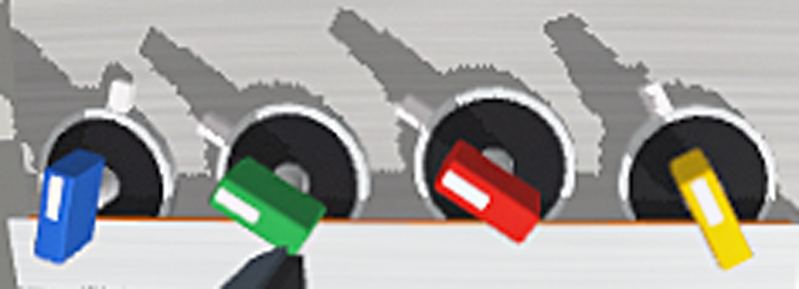

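```bash
cat >> h.py <<'E'
def handle(im,T,col,roi,z,name="wrist",dv=0):
    x0,y0,x1,y1=roi; b=[q for q in blobs(im,col,smin=100,vmin=50,amin=40) if x0<q[1][0]<x1 and y0<q[1][1]<y1]
    a,c,m=max(b,key=lambda q:q[0]); V=im.max(2)
    t,_=cv2.threshold(V[m].reshape(-1,1),0,255,cv2.THRESH_OTSU)
    mm=(m&(V>t+dv)).astype(np.uint8); n,l,s,_=cv2.connectedComponentsWithStats(mm); mm=(l==1+np.argmax(s[1:,4])).astype(np.uint8)
    cs,_=cv2.findContours(mm,cv2.RETR_EXTERNAL,cv2.CHAIN_APPROX_NONE); h=cv2.convexHull(np.vstack(cs))[:,0,:]
    P=onplane(name,h,z,T)[:,:2]; (ctr,(w,hh),ang)=cv2.minAreaRect(P.astype(np.float32))
    if w<hh: ang+=90
    # white line side: bright unsaturated pixels within hull
    k=np.zeros(V.shape,np.uint8); cv2.fillConvexPoly(k,h.astype(int),1); S=cv2.cvtColor(im,cv2.COLOR_BGR2HSV)[:,:,1]
    v,u=np.where((k>0)&(S<90)&(V>150)); W=None
    if len(u):
        W=onplane(name,[(u.mean(),v.mean())],z,T)[0,:2]; dirn=np.array(ctr)-W
        if dirn@[np.cos(np.radians(ang)),np.sin(np.radians(ang))]<0: ang+=180
    ang=(ang+180)%360-180
    print(col,"thr",t,"ctr",np.round(ctr,1),"size",np.round(sorted((w,hh)),1),"yaw",round(ang,1),"line",None if W is None else W.round(0),"px",len(u)); return np.array(ctr),ang
E
python3 - <<'E'
from h import *
im=cv2.imread("pics/w1.png"); T=np.load("pics/T1.npy")
for c in RNG: handle(im,T,c,(100,170,335,225),77,dv=0)
f=lambda x,y:(100+x/3.4,140+y/3.4)
for n,p in dict(blue=(120,82),green=(203,128),red=(400,108),yellow=(650,88)).items(): print(n,"nose",onplane("wrist",f(*p),20,T)[0].round(0))
for n,p in dict(blue=(105,183),green=(291,183),red=(497,170)).items(): print(n,"stem top-ish",onplane("wrist",f(*p),25,T)[0].round(0))
print("lip",onplane("wrist",[f(10,217),f(790,220)],35,T).round(0))
b=[q for q in blobs(im,'red') if 390<q[1][0]<415 and 150<q[1][1]<170]
for z in (100,105,110): print("ball",z,[onplane("wrist",q[1],z,T)[0].round(0) for q in b])
# pads marks
im=cv2.imread("pics/top0.png")
h=cv2.cvtColor(im,cv2.COLOR_BGR2HSV); m=cv2.inRange(h,(0,0,190),(180,70,255)); m[:, :295]=0; m[:,370:]=0; m[:180]=0; m[245:]=0
n,l,s,c=cv2.connectedComponentsWithStats(m)
for i in range(1,n):
    if s[i,4]>3: print("mark",s[i,4],c[i].round(1),onplane("top",c[i],22)[0].round(0))
E
```

```text
yellow thr 195.0 ctr [522.9 293.1] size [13.  38.7] yaw 56.8 line [520. 288.] px 80
green thr 142.0 ctr [605.3 141.7] size [14.7 40. ] yaw 89.1 line [606. 133.] px 69
blue thr 159.0 ctr [644.4  68.2] size [25.4 47. ] yaw 12.1 line [644.  62.] px 62
red thr 181.0 ctr [558.3 214.8] size [13.  38.8] yaw 84.1 line [558. 206.] px 68
blue nose [606.  52.  20.]
green nose [606.  96.  20.]
red nose [557. 169.  20.]
yellow nose [498. 256.  20.]
blue stem top-ish [650.  65.  25.]
green stem top-ish [607. 142.  25.]
red stem top-ish [559. 217.  25.]
lip [[685.  29.  35.]
 [516. 334.  35.]]
ball 100 []
ball 105 []
ball 110 []
mark 13 [310.9 194.5] [ 556. -203.   22.]
mark 14 [341.5 195.7] [ 552. -306.   22.]
mark 15 [313.1 229.1] [ 440. -209.   22.]
mark 13 [344.7 231.9] [ 431. -314.   22.]
```

Run:
```python
from h import *
T=np.load("pics/T1.npy")
for z in (100,107):
    print(z,onplane("wrist",(403.8,160.6),z,T)[0].round(0),onplane("top",(136.2,236),z)[0].round(0))
# triangulate
o1,d1=rays("wrist",(403.8,160.6),T); o2,d2=rays("top",(136.2,236))
A=np.c_[d1[0],-d2[0]]; t=np.linalg.lstsq(A,o2-o1,rcond=None)[0]; p1=o1+t[0]*d1[0]; p2=o2+t[1]*d2[0]
p=(p1+p2)/2; print(p.round(0),np.linalg.norm(p1-p2))
ex=np.array([.875,.485]); pre=p[:2]-55*ex; print("pre",pre.round(0)); go(*pre,150,119); go(*pre,85,119)
```

```text
100 [414. 361. 100.] [415. 355. 100.]
107 [414. 357. 107.] [415. 353. 107.]
[416. 349. 122.] 1.0773134571938785
pre [368. 322.]
shift m [ 0.1699 -0.0883  0.1097] roll -0.1
shift m [ 0.1704 -0.0885  0.1747] roll -0.1
```

```bash
python3 -m pendant '[{"xyz":[0.05,-0.03,0.03],"roll":0,"jaw":1},{"xyz":[0.1,-0.06,0.06],"roll":0,"jaw":1},{"xyz":[0.14,-0.087,0.09],"roll":0,"jaw":1},{"xyz":[0.175,-0.087,0.11],"roll":0,"jaw":1},{"xyz":[0.175,-0.087,0.135],"roll":0,"jaw":1},{"xyz":[0.175,-0.087,0.16],"roll":0,"jaw":1},{"xyz":[0.175,-0.087,0.178],"roll":0,"jaw":1},{"xyz":[0.175,-0.087,0.178],"roll":0,"jaw":1}]'
python3 - <<'E'
from h import *
T=tool(); im,d=env.grab_frame("wrist"); cv2.imwrite("pics/w2.png",im)
cv2.imwrite("pics/w2b.png",cv2.resize(im,(640,480)))
E
```

```text
time_s: 2.2
ee_pos: [357.3, 333.9, 81.7]
ee_rot: [-179.8, 0.0, 118.9]
force: [0.3, 0.2, 0.4]
gripper_width: 14.0
```

View pics/w2b.png

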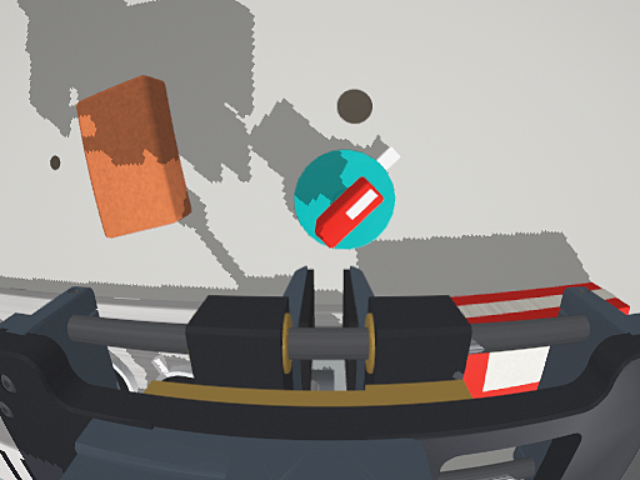

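The lever sits behind the shut fingers, at about (322,380), roughly 10 mm off line. I'll correct that and push along tool +y.

```bash
python3 -m pendant '[{"xyz":[-0.008,0.005,0],"roll":0,"jaw":1},{"xyz":[-0.008,0.02,0],"roll":0,"jaw":1},{"xyz":[-0.008,0.035,0],"roll":0,"jaw":1},{"xyz":[-0.008,0.05,0],"roll":0,"jaw":1},{"xyz":[-0.008,0.06,0],"roll":0,"jaw":1},{"xyz":[-0.008,0.07,0],"roll":0,"jaw":1},{"xyz":[-0.008,0.08,0],"roll":0,"jaw":1},{"xyz":[-0.008,0.085,0],"roll":0,"jaw":1}]'
python3 -m pendant '[{"xyz":[0,0.004,0],"roll":0,"jaw":1},{"xyz":[0,0.008,0],"roll":0,"jaw":1},{"xyz":[0,0.012,0],"roll":0,"jaw":1},{"xyz":[0,0.016,0],"roll":0,"jaw":1},{"xyz":[0,0.018,0],"roll":0,"jaw":1},{"xyz":[0,0.02,0],"roll":0,"jaw":1},{"xyz":[0,0.02,0],"roll":0,"jaw":1},{"xyz":[0,0.02,0],"roll":0,"jaw":1}]'
python3 - <<'E'
from h import *
im,d=env.grab_frame("scene"); cv2.imwrite("pics/s2.png",im)
cv2.imwrite("pics/s2b.png",cv2.resize(im[130:230,310:430],(720,600),interpolation=cv2.INTER_CUBIC))
E
```

```text
time_s: 3.25
ee_pos: [437.1, 368.8, 82.7]
ee_rot: [-180.0, 0.0, 118.9]
force: [-1.2, -0.8, 0.2]
gripper_width: 0.6
time_s: 4.25
ee_pos: [440.1, 370.3, 81.9]
ee_rot: [-178.0, 0.1, 118.8]
force: [-30.5, -15.3, 22.0]
gripper_width: 0.6
```

View pics/s2b.png

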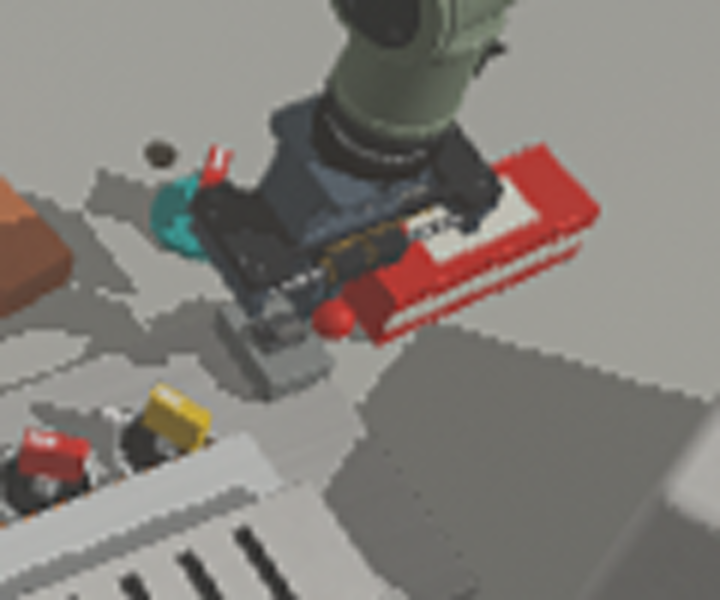

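```bash
python3 -m pendant '[{"xyz":[0,-0.02,0],"roll":0,"jaw":1},{"xyz":[0,-0.05,0],"roll":0,"jaw":1},{"xyz":[0,-0.08,0],"roll":0,"jaw":1},{"xyz":[0,-0.08,-0.05],"roll":0,"jaw":0.3},{"xyz":[0,-0.08,-0.08],"roll":0,"jaw":0.3},{"xyz":[0,-0.08,-0.12],"roll":0,"jaw":0.3},{"xyz":[0,-0.08,-0.12],"roll":0,"jaw":0.3},{"xyz":[0,-0.08,-0.12],"roll":0,"jaw":0.3}]'
python3 - <<'E'
from h import *
T=tool(); im,d=env.grab_frame("scene"); cv2.imwrite("pics/s3.png",im)
for a,c,m in blobs(im,'red'):
    if 340<c[0]<380 and 165<c[1]<200: 
        for z in (95,100,107): print(a,c.round(1),onplane("scene",c,z)[0].round(0))
c=(365.5,183.3)
for z in (95,100,107): print("crop",onplane("scene",c,z)[0].round(0))
T=tool(); im,d=env.grab_frame("wrist"); cv2.imwrite("pics/w3.png",im); cv2.imwrite("pics/w3b.png",im[100:384])
E
```

```text
time_s: 5.3
ee_pos: [384.1, 339.5, 202.6]
ee_rot: [180.0, -0.0, 118.9]
force: [-0.2, -0.2, -0.4]
gripper_width: 47.6
crop [464. 387.  95.]
crop [468. 386. 100.]
crop [473. 384. 107.]
```

View pics/w3b.png

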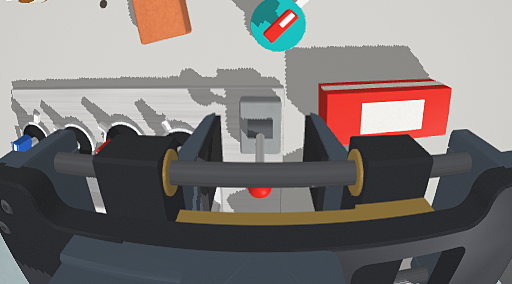

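The lever now leans to the dryer side, with the ball at about (260,293) in the full frame. It has moved about 65 mm and reached its stop. Next is yellow.

```bash
python3 -c "
from h import *
go(523,293,140,-33.2)"
```

```text
shift m [-0.1077  0.0998  0.0616] roll 152.1
```

```bash
python3 -m pendant '[{"xyz":[-0.03,0.03,0],"roll":10,"jaw":0},{"xyz":[-0.06,0.06,0],"roll":20,"jaw":0},{"xyz":[-0.09,0.09,0],"roll":30,"jaw":0},{"xyz":[-0.108,0.1,0],"roll":40,"jaw":0},{"xyz":[-0.108,0.1,0],"roll":50,"jaw":0},{"xyz":[-0.108,0.1,0],"roll":60,"jaw":0},{"xyz":[-0.108,0.1,0],"roll":70,"jaw":0},{"xyz":[-0.108,0.1,0],"roll":80,"jaw":0}]'
python3 -m pendant '[{"xyz":[0,0,0],"roll":10,"jaw":0},{"xyz":[0,0,0],"roll":20,"jaw":0},{"xyz":[0,0,0],"roll":30,"jaw":0},{"xyz":[0,0,0],"roll":40,"jaw":0},{"xyz":[0,0,0.02],"roll":50,"jaw":0},{"xyz":[0,0,0.04],"roll":60,"jaw":0},{"xyz":[0,0,0.06],"roll":72,"jaw":0},{"xyz":[0,0,0.06],"roll":72,"jaw":0}]'
python3 - <<'E'
from h import *
T=tool(); im,d=env.grab_frame("wrist"); cv2.imwrite("pics/w4.png",im); np.save("pics/T4.npy",T)
cv2.imwrite("pics/w4b.png",cv2.resize(im,(640,480)))
handle(im,T,'yellow',(150,0,400,384),77)
go(523,293,140,-33.2)
E
```

```text
time_s: 6.4
ee_pos: [523.6, 293.1, 201.4]
ee_rot: [-180.0, 0.1, 38.6]
force: [-0.7, -0.5, 0.2]
gripper_width: 91.2
time_s: 7.4
ee_pos: [522.5, 292.6, 140.2]
ee_rot: [179.7, 0.2, -33.1]
force: [-1.0, 0.1, 1.3]
gripper_width: 91.2
yellow thr 141.0 ctr [548.1 135.2] size [ 21.1 242.2] yaw -31.4 line [502. 179.] px 289
shift m [-0.0003  0.0003  0.0016] roll 0.2
```

View pics/w4b.png

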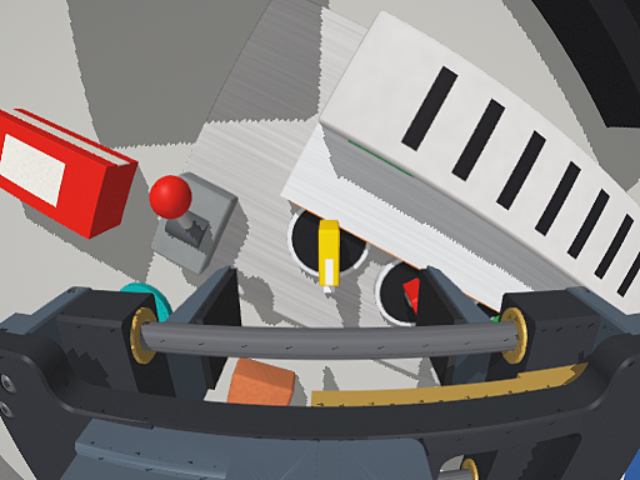

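The yellow handle is upright at x≈329, midway between the fingers, and the lever ball at (170,197) leans back. I'll check the numbers before gripping.

Run:
```python
from h import *
im=cv2.imread("pics/w4.png"); T=np.load("pics/T4.npy")
handle(im,T,'yellow',(220,160,300,240),77)
b=[q for q in blobs(im,'red') if 110<q[1][0]<160 and 140<q[1][1]<180][0][1]
# lever plane: ball = pivot + ...; intersect ray with dryer-y plane through initial ball and z from triangulation
imt,_=env.grab_frame("top"); cv2.imwrite("pics/t4.png",imt)
ey=np.array([-.485,.875,0]); o,d=rays("wrist",b,T); d=d[0]
t=(ey@np.array([415,354,0])-ey@o)/(ey@d); p=o+t*d; print("ball",b.round(1),p.round(0),"x_dryer rel start",((p[:2]-[415,354])@[.875,.485]).round(0))
for q in blobs(imt,'red'):
    if 110<q[1][0]<175 and 200<q[1][1]<245: print(q[0],q[1],onplane("top",q[1],105)[0].round(0))
go(523,293,43,-33.2)
```

```text
yellow thr 188.0 ctr [524.6 295.7] size [12.8 45.3] yaw 57.0 line [518. 285.] px 126
ball [135.9 157.4] [469. 384. 105.] x_dryer rel start 62.0
shift m [-0.0006  0.0008  0.0997] roll 0.2
```

```bash
python3 -m pendant '[{"xyz":[0,-0.001,0.02],"roll":0,"jaw":0},{"xyz":[0,-0.001,0.04],"roll":0,"jaw":0},{"xyz":[0,-0.001,0.06],"roll":0,"jaw":0},{"xyz":[0,-0.001,0.08],"roll":0,"jaw":0},{"xyz":[0,-0.001,0.094],"roll":0,"jaw":0},{"xyz":[0,-0.001,0.094],"roll":0,"jaw":0.6},{"xyz":[0,-0.001,0.094],"roll":0,"jaw":1},{"xyz":[0,-0.001,0.094],"roll":0,"jaw":1}]' 30
python3 -m pendant '[{"xyz":[0,0,0],"roll":0,"jaw":1},{"xyz":[0,0,0],"roll":0,"jaw":1},{"xyz":[0,0,0],"roll":0,"jaw":1},{"xyz":[-0.005,0.009,0],"roll":0,"jaw":1},{"xyz":[-0.01,0.018,0],"roll":0,"jaw":1},{"xyz":[-0.015,0.028,0],"roll":0,"jaw":1},{"xyz":[-0.02,0.038,0],"roll":0,"jaw":1},{"xyz":[-0.02,0.038,0],"roll":0,"jaw":1}]'
```

```text
time_s: 8.5
ee_pos: [525.1, 294.6, 49.9]
ee_rot: [-179.9, -0.0, -33.1]
force: [-0.7, -0.1, -0.3]
gripper_width: 64.3
time_s: 9.5
ee_pos: [485.7, 272.6, 49.0]
ee_rot: [179.9, 0.0, -33.1]
force: [-0.8, -0.0, 0.0]
gripper_width: 13.5
```

```bash
python3 -m pendant '[{"xyz":[0,0,-0.02],"roll":0,"jaw":1},{"xyz":[0,0,-0.05],"roll":0,"jaw":1},{"xyz":[0,0,-0.08],"roll":0,"jaw":1},{"xyz":[0,0,-0.11],"roll":0,"jaw":1},{"xyz":[0,0,-0.13],"roll":0,"jaw":1},{"xyz":[0,0,-0.13],"roll":0,"jaw":1},{"xyz":[0,0,-0.13],"roll":0,"jaw":1},{"xyz":[0,0,-0.13],"roll":0,"jaw":1}]'
python3 -c "
from h import *
go(530,-265,180,-95)"
```

```text
time_s: 10.5
ee_pos: [486.3, 272.9, 177.5]
ee_rot: [179.9, 0.1, -33.1]
force: [0.1, 0.0, -2.2]
gripper_width: 13.9
shift m [ 0.3305  0.4267 -0.0019] roll 61.9
```

```bash
python3 -m pendant '[{"xyz":[0.036,0.047,0],"roll":7,"jaw":1},{"xyz":[0.073,0.095,0],"roll":14,"jaw":1},{"xyz":[0.11,0.142,0],"roll":21,"jaw":1},{"xyz":[0.147,0.19,0],"roll":28,"jaw":1},{"xyz":[0.184,0.237,0],"roll":35,"jaw":1},{"xyz":[0.22,0.285,0],"roll":42,"jaw":1},{"xyz":[0.257,0.332,0],"roll":49,"jaw":1},{"xyz":[0.294,0.38,0],"roll":56,"jaw":1}]'
python3 -m pendant '[{"xyz":[0.036,0.0,0],"roll":6,"jaw":1},{"xyz":[0.06,0.0,0],"roll":6,"jaw":1},{"xyz":[0.06,0.0,0],"roll":6,"jaw":1},{"xyz":[0.06,0.0,0],"roll":6,"jaw":1},{"xyz":[0.06,0.0,0],"roll":6,"jaw":1},{"xyz":[0.06,0.0,0],"roll":6,"jaw":1},{"xyz":[0.06,0,0],"roll":6,"jaw":1},{"xyz":[0.06,0,0],"roll":6,"jaw":1}]'
python3 - <<'E'
from h import *
T=tool(); im,d=env.grab_frame("wrist"); cv2.imwrite("pics/w5.png",im); np.save("pics/T5.npy",T)
cv2.imwrite("pics/w5b.png",cv2.resize(im,(800,600)))
E
```

```text
time_s: 11.5
ee_pos: [525.3, -207.4, 178.1]
ee_rot: [180.0, 0.0, -89.4]
force: [0.4, 1.1, -1.4]
gripper_width: 13.9
time_s: 12.5
ee_pos: [526.6, -265.4, 179.0]
ee_rot: [-180.0, 0.0, -95.1]
force: [0.3, 0.6, -2.6]
gripper_width: 13.9
```

View pics/w5b.png

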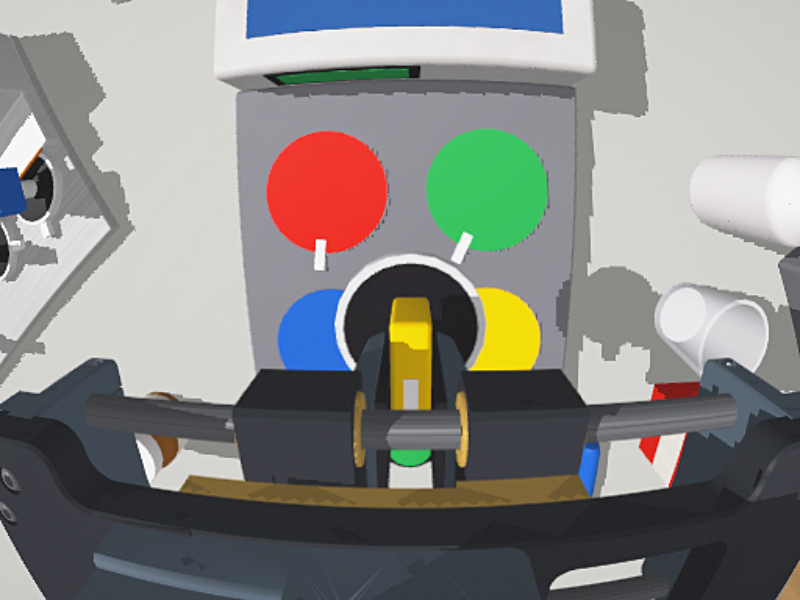

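The red pad (327,192) and green pad (488,190) are fully visible, with marks at (320,254) and (462,247). Blue and yellow are partly hidden by the held cell. I'll compare these with the top view.

Run:
```python
from h import *
im=cv2.imread("pics/w5.png"); T=np.load("pics/T5.npy")
for c in ('red','green'):
    for a,ce,m in blobs(im,c,amin=2000):
        cs,_=cv2.findContours(m.astype(np.uint8),cv2.RETR_EXTERNAL,cv2.CHAIN_APPROX_NONE)
        h=cv2.convexHull(np.vstack(cs))[:,0,:]; P=onplane("wrist",h,22,T)[:,:2]
        e=cv2.fitEllipse(P.astype(np.float32)); print(c,a,np.round(e[0],1),np.round(e[1],1))
for n,p in dict(red=(320,254),green=(462,247)).items(): print(n,"mark",onplane("wrist",(p[0]/1.5625,p[1]/1.5625),22,T)[0].round(1))
im=cv2.imread("pics/top0.png")
for c in RNG:
    for a,ce,m in blobs(im,c,amin=400):
        if 300<ce[0]<360 and 170<ce[1]<230:
            cs,_=cv2.findContours(m.astype(np.uint8),cv2.RETR_EXTERNAL,cv2.CHAIN_APPROX_NONE)
            h=cv2.convexHull(np.vstack(cs))[:,0,:]; P=onplane("top",h,22)[:,:2]
            e=cv2.fitEllipse(P.astype(np.float32)); print("top",c,a,np.round(e[0],1),np.round(e[1],1))
```

```text
red 4691 [ 599.5 -210.7] [87.7 88.1]
green 4670 [ 590.5 -325.9] [87.2 87.6]
red mark [ 554.8 -202.    22. ]
green mark [ 550.5 -304.7   22. ]
top yellow 532 [ 476.3 -317.8] [86.6 87.1]
top green 489 [ 591.  -326.8] [83.8 85.1]
top blue 529 [ 485.2 -203.2] [86.3 87.2]
top red 518 [ 599.7 -211.7] [86.2 86.9]
```

```bash
python3 -c "
from h import *
go(475.8,-317.3,56,-94.2)"
```

```text
shift m [0.0562 0.046  0.123 ] roll -0.9
```

```bash
python3 -m pendant '[{"xyz":[0.028,0.023,0],"roll":-1,"jaw":1},{"xyz":[0.056,0.046,0.02],"roll":-1,"jaw":1},{"xyz":[0.056,0.046,0.05],"roll":-1,"jaw":1},{"xyz":[0.056,0.046,0.08],"roll":-1,"jaw":1},{"xyz":[0.056,0.046,0.1],"roll":-1,"jaw":1},{"xyz":[0.056,0.046,0.11],"roll":-1,"jaw":1},{"xyz":[0.056,0.046,0.11],"roll":-1,"jaw":1},{"xyz":[0.056,0.046,0.11],"roll":-1,"jaw":1}]'
python3 -c "
from h import *
go(475.8,-317.3,56,-94.2)"
```

```text
time_s: 13.55
ee_pos: [476.4, -317.7, 69.8]
ee_rot: [-179.9, -0.1, -94.1]
force: [0.3, -1.0, -2.7]
gripper_width: 14.0
shift m [-0.0003  0.0007  0.0138] roll 0.1
```

```bash
python3 -m pendant '[{"xyz":[0,0.001,0.006],"roll":0,"jaw":1},{"xyz":[0,0.001,0.011],"roll":0,"jaw":1},{"xyz":[0,0.001,0.013],"roll":0,"jaw":1},{"xyz":[0,0.001,0.014],"roll":0,"jaw":1},{"xyz":[0,0.001,0.014],"roll":0,"jaw":1},{"xyz":[0,0.001,0.014],"roll":0,"jaw":1},{"xyz":[0,0.001,0.014],"roll":0,"jaw":1},{"xyz":[0,0.001,0.014],"roll":0,"jaw":1}]'
python3 -m pendant '[{"xyz":[0,0,0],"roll":0,"jaw":0.7},{"xyz":[0,0,0],"roll":0,"jaw":0.5},{"xyz":[0,0,0],"roll":0,"jaw":0.3},{"xyz":[0,0,-0.02],"roll":0,"jaw":0.2},{"xyz":[0,0,-0.05],"roll":0,"jaw":0.2},{"xyz":[0,0,-0.09],"roll":0,"jaw":0.2},{"xyz":[0,0,-0.12],"roll":0,"jaw":0.2},{"xyz":[0,0,-0.12],"roll":0,"jaw":0.2}]'
python3 - <<'E'
from h import *
T=tool(); im,d=env.grab_frame("wrist"); cv2.imwrite("pics/w6.png",im); np.save("pics/T6.npy",T)
handle(im,T,'yellow',(200,150,330,240),84)
imt,_=env.grab_frame("top"); cv2.imwrite("pics/t6.png",imt)
big=cv2.resize(im[0:270],(768,405)); s=cv2.resize(imt[140:260,110:360],(768,369),interpolation=cv2.INTER_CUBIC)[:190]; cv2.imwrite("pics/w6b.png",np.vstack([big,s]))
go(558.3,214.8,150,-6)
E
```

```text
time_s: 14.55
ee_pos: [474.5, -317.0, 56.0]
ee_rot: [180.0, 0.0, -94.1]
force: [-3.6, 1.7, 5.4]
gripper_width: 14.1
time_s: 15.55
ee_pos: [476.1, -318.1, 177.3]
ee_rot: [-179.7, -0.2, -94.1]
force: [-0.5, -0.1, -0.2]
gripper_width: 73.2
yellow thr 211.0 ctr [ 491.3 -303. ] size [40.8 70.1] yaw 176.1 line [ 492. -305.] px 467
shift m [-0.5363 -0.0456  0.0244] roll -88.1
```

View pics/w6b.png

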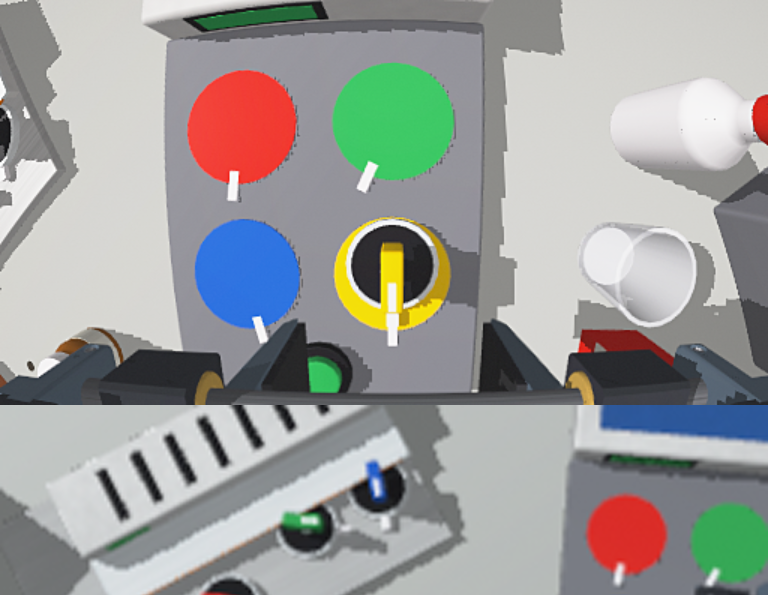

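Yellow stands centred on its pad with its nose on the mark. Next is red. I'll check from the top view whether any cell has moved.

```bash
python3 -m pendant '[{"xyz":[-0.062,-0.005,0],"roll":-10.5,"jaw":0},{"xyz":[-0.124,-0.01,0],"roll":-21,"jaw":0},{"xyz":[-0.186,-0.015,0],"roll":-31.5,"jaw":0},{"xyz":[-0.248,-0.02,0],"roll":-42,"jaw":0},{"xyz":[-0.31,-0.025,0],"roll":-52,"jaw":0},{"xyz":[-0.372,-0.03,0],"roll":-62,"jaw":0},{"xyz":[-0.434,-0.037,0],"roll":-72,"jaw":0},{"xyz":[-0.49,-0.045,0],"roll":-82,"jaw":0}]'
python3 - <<'E'
from h import *
a=cv2.imread("pics/top0.png"); b=cv2.imread("pics/t6.png")
for c in ('green','blue','red'):
    for im in (a,b): print(c,[(q[0],q[1].round(1)) for q in blobs(im,c) if 175<q[1][0]<240 and 155<q[1][1]<215])
go(558.3,214.8,140,-6)
E
```

```text
time_s: 16.65
ee_pos: [553.9, 170.3, 172.9]
ee_rot: [179.9, 0.2, -11.7]
force: [1.0, -0.3, 0.2]
gripper_width: 91.0
green [(np.int32(40), array([207.9, 177.6]))]
green [(np.int32(40), array([207.9, 177.6]))]
blue [(np.int32(43), array([232.2, 165.1]))]
blue [(np.int32(43), array([232.2, 165.1]))]
red [(np.int32(60), array([184.9, 191.9]))]
red [(np.int32(58), array([181.8, 203.5]))]
shift m [-0.0047 -0.0445  0.0328] roll -5.7
```

The red cell has been knocked by about 12 px in the top view, roughly to (519,224). I'll look at it close up.

```bash
python3 -m pendant '[{"xyz":[-0.022,-0.03,0],"roll":-3,"jaw":0},{"xyz":[-0.045,-0.06,0],"roll":-6,"jaw":0},{"xyz":[-0.045,-0.06,0],"roll":-6,"jaw":0},{"xyz":[-0.045,-0.06,0],"roll":-6,"jaw":0},{"xyz":[-0.045,-0.06,0],"roll":-6,"jaw":0},{"xyz":[-0.045,-0.06,0],"roll":-6,"jaw":0},{"xyz":[-0.045,-0.06,0],"roll":-6,"jaw":0},{"xyz":[-0.045,-0.06,0],"roll":-6,"jaw":0}]'
python3 - <<'E'
from h import *
T=tool(); im,d=env.grab_frame("wrist"); cv2.imwrite("pics/w7.png",im); np.save("pics/T7.npy",T); print(T[:3,3])
cv2.imwrite("pics/w7b.png",cv2.resize(im,(640,480)))
handle(im,T,'red',(180,100,340,235),77)
E
```

```text
time_s: 17.65
ee_pos: [523.5, 236.2, 175.0]
ee_rot: [-180.0, -0.0, -6.1]
force: [0.3, -0.4, 0.1]
gripper_width: 91.2
[523.53553024 236.18204664 174.99067926]
red thr 137.0 ctr [520.6 227.8] size [13.3 46.2] yaw 83.3 line [519. 215.] px 100
```

View pics/w7b.png

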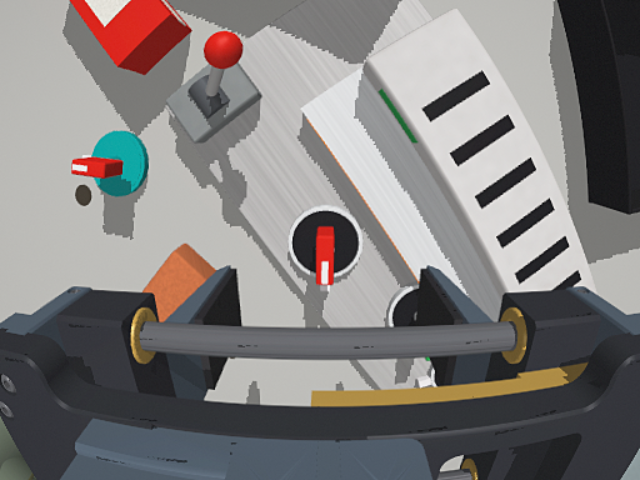

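The red cell still stands upright on the deck at about (324,245) in the picture, clear of the lip. I'll grip it there.

```bash
python3 -c "
from h import *
go(520.5,225,47,-6.7)"
```

```text
shift m [-0.0018  0.0115  0.128 ] roll 0.6
```

```bash
python3 -m pendant '[{"xyz":[-0.002,0.011,0.03],"roll":0.6,"jaw":0},{"xyz":[-0.002,0.011,0.06],"roll":0.6,"jaw":0},{"xyz":[-0.002,0.011,0.09],"roll":0.6,"jaw":0},{"xyz":[-0.002,0.011,0.115],"roll":0.6,"jaw":0},{"xyz":[-0.002,0.011,0.128],"roll":0.6,"jaw":0},{"xyz":[-0.002,0.011,0.128],"roll":0.6,"jaw":0},{"xyz":[-0.002,0.011,0.128],"roll":0.6,"jaw":0.7},{"xyz":[-0.002,0.011,0.128],"roll":0.6,"jaw":1}]' 30
python3 -m pendant '[{"xyz":[0,0,0],"roll":0,"jaw":1},{"xyz":[0,0,0],"roll":0,"jaw":1},{"xyz":[0,0,0],"roll":0,"jaw":1},{"xyz":[0,0,0],"roll":0,"jaw":1},{"xyz":[0,0,0],"roll":0,"jaw":1},{"xyz":[0,0,0],"roll":0,"jaw":1},{"xyz":[0,0,0],"roll":0,"jaw":1},{"xyz":[0,0,0],"roll":0,"jaw":1}]'
python3 -m pendant '[{"xyz":[0,0,-0.02],"roll":0,"jaw":1},{"xyz":[0,0,-0.05],"roll":0,"jaw":1},{"xyz":[0,0,-0.09],"roll":0,"jaw":1},{"xyz":[0,0,-0.12],"roll":0,"jaw":1},{"xyz":[0,0,-0.13],"roll":0,"jaw":1},{"xyz":[0,0,-0.13],"roll":0,"jaw":1},{"xyz":[0,0,-0.13],"roll":0,"jaw":1},{"xyz":[0,0,-0.13],"roll":0,"jaw":1}]'
python3 -c "
from h import *
go(599.5,-211,180,-101)"
```

```text
time_s: 18.7
ee_pos: [520.9, 226.0, 48.0]
ee_rot: [-179.9, -0.1, -6.7]
force: [-0.4, -1.0, 0.1]
gripper_width: 74.3
time_s: 19.7
ee_pos: [520.2, 225.7, 46.9]
ee_rot: [-180.0, 0.0, -6.7]
force: [-0.6, 0.9, -0.1]
gripper_width: 13.6
time_s: 20.7
ee_pos: [519.6, 225.4, 175.5]
ee_rot: [179.9, 0.1, -6.7]
force: [-0.5, 0.4, -1.4]
gripper_width: 13.8
shift m [ 0.1304  0.4241 -0.0043] roll 94.3
```

```bash
python3 -m pendant '[{"xyz":[0.016,0.053,0],"roll":10,"jaw":1},{"xyz":[0.032,0.106,0],"roll":20,"jaw":1},{"xyz":[0.049,0.159,0],"roll":30,"jaw":1},{"xyz":[0.065,0.212,0],"roll":40,"jaw":1},{"xyz":[0.081,0.265,0],"roll":50,"jaw":1},{"xyz":[0.098,0.318,0],"roll":60,"jaw":1},{"xyz":[0.114,0.371,0],"roll":70,"jaw":1},{"xyz":[0.13,0.424,0],"roll":80,"jaw":1}]'
python3 -c "
from h import *
go(599.5,-211,54,-101)"
```

```text
time_s: 21.7
ee_pos: [599.7, -212.3, 176.0]
ee_rot: [179.9, 0.0, -87.1]
force: [0.5, -0.5, -1.7]
gripper_width: 14.1
shift m [-0.0012 -0.      0.122 ] roll 13.9
```

```bash
python3 -m pendant '[{"xyz":[-0.001,0,0.01],"roll":7,"jaw":1},{"xyz":[-0.001,0,0.03],"roll":14,"jaw":1},{"xyz":[-0.001,0,0.06],"roll":14,"jaw":1},{"xyz":[-0.001,0,0.09],"roll":14,"jaw":1},{"xyz":[-0.001,0,0.108],"roll":14,"jaw":1},{"xyz":[-0.001,0,0.112],"roll":14,"jaw":1},{"xyz":[-0.001,0,0.112],"roll":14,"jaw":1},{"xyz":[-0.001,0,0.112],"roll":14,"jaw":1}]'
python3 -c "
from h import *
go(599.5,-211,54,-101)"
```

```text
time_s: 22.7
ee_pos: [600.4, -209.8, 65.9]
ee_rot: [-179.9, -0.0, -100.7]
force: [0.1, 0.6, -1.8]
gripper_width: 13.7
shift m [0.0013 0.0007 0.0119] roll 0.3
```

```bash
python3 -m pendant '[{"xyz":[0.001,0.001,0.005],"roll":0,"jaw":1},{"xyz":[0.001,0.001,0.009],"roll":0,"jaw":1},{"xyz":[0.001,0.001,0.011],"roll":0,"jaw":1},{"xyz":[0.001,0.001,0.012],"roll":0,"jaw":1},{"xyz":[0.001,0.001,0.012],"roll":0,"jaw":1},{"xyz":[0.001,0.001,0.012],"roll":0,"jaw":1},{"xyz":[0.001,0.001,0.012],"roll":0,"jaw":1},{"xyz":[0.001,0.001,0.012],"roll":0,"jaw":1}]'
python3 -m pendant '[{"xyz":[0,0,0],"roll":0,"jaw":0.7},{"xyz":[0,0,0],"roll":0,"jaw":0.5},{"xyz":[0,0,0],"roll":0,"jaw":0.3},{"xyz":[0,0,-0.02],"roll":0,"jaw":0.2},{"xyz":[0,0,-0.05],"roll":0,"jaw":0.2},{"xyz":[0,0,-0.09],"roll":0,"jaw":0.2},{"xyz":[0,0,-0.12],"roll":0,"jaw":0.2},{"xyz":[0,0,-0.12],"roll":0,"jaw":0.2}]'
python3 - <<'E'
from h import *
a=cv2.imread("pics/top0.png"); imt,_=env.grab_frame("top"); cv2.imwrite("pics/t8.png",imt)
for c in ('green','blue'):
    for im in (a,imt): print(c,[(q[0],q[1].round(1)) for q in blobs(im,c) if 175<q[1][0]<240 and 155<q[1][1]<215])
go(605.3,141.7,170,-1)
E
```

```text
time_s: 23.7
ee_pos: [598.5, -210.3, 53.9]
ee_rot: [-180.0, -0.0, -100.7]
force: [-2.2, 1.1, 5.4]
gripper_width: 14.0
time_s: 24.7
ee_pos: [600.1, -210.9, 175.6]
ee_rot: [-179.7, -0.1, -100.7]
force: [0.4, 0.1, -0.2]
gripper_width: 73.2
green [(np.int32(40), array([207.9, 177.6]))]
green [(np.int32(40), array([207.9, 177.6]))]
blue [(np.int32(43), array([232.2, 165.1]))]
blue [(np.int32(43), array([232.2, 165.1]))]
shift m [-0.3472  0.0592  0.0033] roll -99.7
```

```bash
python3 -m pendant '[{"xyz":[-0.043,0.007,0],"roll":-10.5,"jaw":0},{"xyz":[-0.086,0.014,0],"roll":-21,"jaw":0},{"xyz":[-0.13,0.022,0],"roll":-31.5,"jaw":0},{"xyz":[-0.173,0.03,0],"roll":-42,"jaw":0},{"xyz":[-0.217,0.037,0],"roll":-52.5,"jaw":0},{"xyz":[-0.26,0.044,0],"roll":-63,"jaw":0},{"xyz":[-0.304,0.052,0],"roll":-73.5,"jaw":0},{"xyz":[-0.347,0.059,0],"roll":-84,"jaw":0}]'
python3 -m pendant '[{"xyz":[0,0,0],"roll":-8,"jaw":0},{"xyz":[0,0,0],"roll":-16,"jaw":0},{"xyz":[0,0,0],"roll":-16,"jaw":0},{"xyz":[0,0,0],"roll":-16,"jaw":0},{"xyz":[0,0,0],"roll":-16,"jaw":0},{"xyz":[0,0,0],"roll":-16,"jaw":0},{"xyz":[0,0,0],"roll":-16,"jaw":0},{"xyz":[0,0,0],"roll":-16,"jaw":0}]'
python3 - <<'E'
from h import *
T=tool(); im,d=env.grab_frame("wrist"); cv2.imwrite("pics/w9.png",im); np.save("pics/T9.npy",T)
handle(im,T,'green',(180,140,340,245),77)
go(605.3,141.7,47,-1)
E
```

```text
time_s: 25.75
ee_pos: [603.9, 142.8, 170.6]
ee_rot: [179.9, 0.2, -16.4]
force: [0.1, 0.2, -0.2]
gripper_width: 91.3
time_s: 26.75
ee_pos: [605.1, 141.5, 173.0]
ee_rot: [-180.0, -0.0, -0.7]
force: [0.1, 0.5, 0.1]
gripper_width: 91.0
green thr 126.0 ctr [606.3 143.8] size [13.1 44.5] yaw 85.5 line [605. 131.] px 103
shift m [ 0.0002 -0.0002  0.126 ] roll 0.3
```

```bash
python3 -m pendant '[{"xyz":[0.001,0,0.03],"roll":2,"jaw":0.1},{"xyz":[0.001,0,0.06],"roll":2,"jaw":0.1},{"xyz":[0.001,0,0.09],"roll":2,"jaw":0.1},{"xyz":[0.001,0,0.115],"roll":2,"jaw":0.1},{"xyz":[0.001,0,0.126],"roll":2,"jaw":0.1},{"xyz":[0.001,0,0.126],"roll":2,"jaw":0.1},{"xyz":[0.001,0,0.126],"roll":2,"jaw":0.7},{"xyz":[0.001,0,0.126],"roll":2,"jaw":1}]' 30
python3 -m pendant '[{"xyz":[0,0,0],"roll":0,"jaw":1},{"xyz":[0,0,0],"roll":0,"jaw":1},{"xyz":[0,0,0],"roll":0,"jaw":1},{"xyz":[-0.009,0.006,0],"roll":0,"jaw":1},{"xyz":[-0.018,0.011,0],"roll":0,"jaw":1},{"xyz":[-0.027,0.017,0],"roll":0,"jaw":1},{"xyz":[-0.036,0.022,0],"roll":0,"jaw":1},{"xyz":[-0.036,0.022,0],"roll":0,"jaw":1}]'
python3 -m pendant '[{"xyz":[0,0,0],"roll":0,"jaw":1},{"xyz":[0,0,-0.03],"roll":0,"jaw":1},{"xyz":[0,0,-0.07],"roll":0,"jaw":1},{"xyz":[0,0,-0.11],"roll":0,"jaw":1},{"xyz":[0,0,-0.13],"roll":0,"jaw":1},{"xyz":[0,0,-0.13],"roll":0,"jaw":1},{"xyz":[0,0,-0.13],"roll":0,"jaw":1},{"xyz":[0,0,-0.13],"roll":0,"jaw":1}]'
python3 -c "
from h import *
go(590.6,-326.2,178,-117.9)"
```

```text
time_s: 27.8
ee_pos: [606.8, 141.7, 48.1]
ee_rot: [-180.0, -0.1, -2.7]
force: [0.5, 0.6, 0.1]
gripper_width: 65.0
time_s: 28.8
ee_pos: [567.7, 120.6, 47.0]
ee_rot: [180.0, 0.1, -2.7]
force: [-0.6, -1.0, 0.4]
gripper_width: 14.0
time_s: 29.8
ee_pos: [568.3, 121.1, 175.3]
ee_rot: [180.0, 0.2, -2.7]
force: [0.1, -0.5, -2.0]
gripper_width: 13.9
shift m [ 0.0434  0.4458 -0.0025] roll 115.2
```

```bash
python3 -m pendant '[{"xyz":[0.005,0.055,0],"roll":10.5,"jaw":1},{"xyz":[0.01,0.11,0],"roll":21,"jaw":1},{"xyz":[0.016,0.165,0],"roll":31.5,"jaw":1},{"xyz":[0.021,0.22,0],"roll":42,"jaw":1},{"xyz":[0.027,0.275,0],"roll":52.5,"jaw":1},{"xyz":[0.032,0.33,0],"roll":63,"jaw":1},{"xyz":[0.038,0.39,0],"roll":73.5,"jaw":1},{"xyz":[0.043,0.446,0],"roll":84,"jaw":1}]'
python3 -c "
from h import *
go(590.6,-326.2,54,-117.9)"
```

```text
time_s: 30.8
ee_pos: [590.5, -328.1, 175.5]
ee_rot: [179.9, 0.1, -87.1]
force: [1.7, 1.0, -1.5]
gripper_width: 13.8
shift m [-0.0018 -0.0003  0.1215] roll 30.8
```

```bash
python3 -m pendant '[{"xyz":[-0.002,0,0],"roll":10,"jaw":1},{"xyz":[-0.002,0,0.01],"roll":20,"jaw":1},{"xyz":[-0.002,0,0.03],"roll":31,"jaw":1},{"xyz":[-0.002,0,0.06],"roll":31,"jaw":1},{"xyz":[-0.002,0,0.09],"roll":31,"jaw":1},{"xyz":[-0.002,0,0.111],"roll":31,"jaw":1},{"xyz":[-0.002,0,0.111],"roll":31,"jaw":1},{"xyz":[-0.002,0,0.111],"roll":31,"jaw":1}]'
python3 -c "
from h import *
go(590.6,-326.2,54,-117.9)"
```

```text
time_s: 31.8
ee_pos: [591.3, -324.5, 66.3]
ee_rot: [-180.0, 0.0, -117.7]
force: [-0.7, -0.1, -1.4]
gripper_width: 14.1
shift m [ 0.0018 -0.0002  0.0123] roll 0.2
```

```bash
python3 -m pendant '[{"xyz":[0.002,0,0.005],"roll":0,"jaw":1},{"xyz":[0.002,0,0.009],"roll":0,"jaw":1},{"xyz":[0.002,0,0.011],"roll":0,"jaw":1},{"xyz":[0.002,0,0.012],"roll":0,"jaw":1},{"xyz":[0.002,0,0.012],"roll":0,"jaw":1},{"xyz":[0.002,0,0.012],"roll":0,"jaw":1},{"xyz":[0.002,0,0.012],"roll":0,"jaw":1},{"xyz":[0.002,0,0.012],"roll":0,"jaw":1}]'
python3 -m pendant '[{"xyz":[0,0,0],"roll":0,"jaw":0.7},{"xyz":[0,0,0],"roll":0,"jaw":0.5},{"xyz":[0,0,0],"roll":0,"jaw":0.3},{"xyz":[0,0,-0.02],"roll":0,"jaw":0.3},{"xyz":[0,0,-0.05],"roll":0,"jaw":0.3},{"xyz":[0,0,-0.09],"roll":0,"jaw":0.2},{"xyz":[0,0,-0.12],"roll":0,"jaw":0.2},{"xyz":[0,0,-0.12],"roll":0,"jaw":0.2}]'
python3 - <<'E'
from h import *
a=cv2.imread("pics/top0.png"); imt,_=env.grab_frame("top"); cv2.imwrite("pics/t10.png",imt)
for im in (a,imt): print([(q[0],q[1].round(1)) for q in blobs(im,'blue') if 175<q[1][0]<240 and 155<q[1][1]<215])
go(646,64,170,-76)
E
```

```text
time_s: 32.8
ee_pos: [590.0, -326.1, 54.0]
ee_rot: [-180.0, 0.0, -117.7]
force: [0.6, 0.2, -1.5]
gripper_width: 13.8
time_s: 33.8
ee_pos: [591.3, -326.9, 177.0]
ee_rot: [-179.6, -0.0, -117.7]
force: [-0.1, -0.1, 0.0]
gripper_width: 72.8
[(np.int32(43), array([232.2, 165.1]))]
[(np.int32(43), array([232.2, 165.1]))]
shift m [-0.3714  0.1321  0.0044] roll -41.7
```

```bash
python3 -m pendant '[{"xyz":[-0.05,0.018,0],"roll":-6,"jaw":0},{"xyz":[-0.1,0.036,0],"roll":-12,"jaw":0},{"xyz":[-0.15,0.054,0],"roll":-18,"jaw":0},{"xyz":[-0.2,0.072,0],"roll":-24,"jaw":0},{"xyz":[-0.25,0.09,0],"roll":-30,"jaw":0},{"xyz":[-0.3,0.108,0],"roll":-36,"jaw":0},{"xyz":[-0.35,0.124,0],"roll":-42,"jaw":0},{"xyz":[-0.371,0.132,0],"roll":-42,"jaw":0}]'
python3 -m pendant '[{"xyz":[0,0,0],"roll":0,"jaw":0},{"xyz":[0,0,0],"roll":0,"jaw":0},{"xyz":[0,0,0],"roll":0,"jaw":0},{"xyz":[0,0,0],"roll":0,"jaw":0},{"xyz":[0,0,0],"roll":0,"jaw":0},{"xyz":[0,0,0],"roll":0,"jaw":0},{"xyz":[0,0,0],"roll":0,"jaw":0},{"xyz":[0,0,0],"roll":0,"jaw":0}]'
python3 - <<'E'
from h import *
T=tool(); im,d=env.grab_frame("wrist"); cv2.imwrite("pics/w11.png",im); np.save("pics/T11.npy",T)
handle(im,T,'blue',(180,140,340,245),77); cv2.imwrite("pics/w11b.png",cv2.resize(im[120:250,150:380],(690,390),interpolation=cv2.INTER_CUBIC))
go(646,64,47,-76)
E
```

```text
time_s: 34.85
ee_pos: [644.7, 66.3, 171.8]
ee_rot: [179.8, 0.0, -75.6]
force: [0.5, -0.4, -0.1]
gripper_width: 91.4
time_s: 35.85
ee_pos: [645.6, 63.8, 173.9]
ee_rot: [-180.0, 0.0, -75.7]
force: [-0.5, 1.1, -0.0]
gripper_width: 91.0
blue thr 162.0 ctr [650.4  63.6] size [12.4 38.9] yaw 12.2 line [641.  61.] px 100
shift m [-0.     -0.0005  0.1269] roll 0.3
```

View pics/w11b.png

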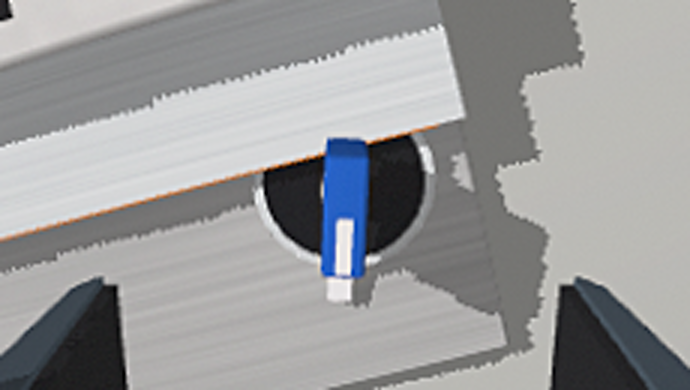

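The blue handle lines up midway between the fingers at (345,205) in the crop, with its nose at (340,290). I'll grip it and slide it out.

```bash
python3 -m pendant '[{"xyz":[0.001,-0.004,0.03],"roll":2,"jaw":0},{"xyz":[0.001,-0.004,0.06],"roll":2,"jaw":0},{"xyz":[0.001,-0.004,0.09],"roll":2,"jaw":0},{"xyz":[0.001,-0.004,0.115],"roll":2,"jaw":0},{"xyz":[0.001,-0.004,0.127],"roll":2,"jaw":0},{"xyz":[0.001,-0.004,0.127],"roll":2,"jaw":0},{"xyz":[0.001,-0.004,0.127],"roll":2,"jaw":0.7},{"xyz":[0.001,-0.004,0.127],"roll":2,"jaw":1}]' 30
python3 -m pendant '[{"xyz":[0,0,0],"roll":0,"jaw":1},{"xyz":[0,0,0],"roll":0,"jaw":1},{"xyz":[0,0,0],"roll":0,"jaw":1},{"xyz":[0.003,0.01,0],"roll":0,"jaw":1},{"xyz":[0.006,0.02,0],"roll":0,"jaw":1},{"xyz":[0.009,0.03,0],"roll":0,"jaw":1},{"xyz":[0.012,0.04,0],"roll":0,"jaw":1},{"xyz":[0.012,0.04,0],"roll":0,"jaw":1}]'
python3 -m pendant '[{"xyz":[0,0,0],"roll":0,"jaw":1},{"xyz":[0,0,-0.03],"roll":0,"jaw":1},{"xyz":[0,0,-0.07],"roll":0,"jaw":1},{"xyz":[0,0,-0.11],"roll":0,"jaw":1},{"xyz":[0,0,-0.13],"roll":0,"jaw":1},{"xyz":[0,0,-0.13],"roll":0,"jaw":1},{"xyz":[0,0,-0.13],"roll":0,"jaw":1},{"xyz":[0,0,-0.13],"roll":0,"jaw":1}]'
python3 -c "
from h import *
go(484.8,-202.5,178,-81.8)"
```

```text
time_s: 36.9
ee_pos: [650.5, 63.9, 48.2]
ee_rot: [-179.9, -0.0, -77.7]
force: [0.3, 0.8, 0.1]
gripper_width: 74.0
time_s: 37.9
ee_pos: [612.0, 42.9, 47.0]
ee_rot: [179.9, -0.0, -77.7]
force: [-0.7, -0.5, -0.2]
gripper_width: 13.6
time_s: 38.9
ee_pos: [612.3, 43.6, 175.2]
ee_rot: [179.8, 0.0, -77.7]
force: [-0.2, -0.1, -2.4]
gripper_width: 13.5
shift m [ 0.2133  0.177  -0.0024] roll 4.1
```

```bash
python3 -m pendant '[{"xyz":[0.035,0.03,0],"roll":4,"jaw":1},{"xyz":[0.07,0.06,0],"roll":4,"jaw":1},{"xyz":[0.105,0.09,0],"roll":4,"jaw":1},{"xyz":[0.14,0.12,0],"roll":4,"jaw":1},{"xyz":[0.18,0.15,0],"roll":4,"jaw":1},{"xyz":[0.213,0.177,0],"roll":4,"jaw":1},{"xyz":[0.213,0.177,0.02],"roll":4,"jaw":1},{"xyz":[0.213,0.177,0.05],"roll":4,"jaw":1}]'
python3 -c "
from h import *
go(484.8,-202.5,66,-81.8)"
```

```text
time_s: 39.9
ee_pos: [485.6, -203.1, 126.4]
ee_rot: [-179.9, -0.0, -81.8]
force: [0.8, 0.0, -3.5]
gripper_width: 13.9
shift m [-0.0008  0.0008  0.0604] roll -0.0
```

```bash
python3 -m pendant '[{"xyz":[-0.001,0.001,0.02],"roll":0,"jaw":1},{"xyz":[-0.001,0.001,0.04],"roll":0,"jaw":1},{"xyz":[-0.001,0.001,0.056],"roll":0,"jaw":1},{"xyz":[-0.001,0.001,0.058],"roll":0,"jaw":1},{"xyz":[-0.001,0.001,0.058],"roll":0,"jaw":1},{"xyz":[-0.001,0.001,0.058],"roll":0,"jaw":1},{"xyz":[-0.001,0.001,0.058],"roll":0,"jaw":1},{"xyz":[-0.001,0.001,0.058],"roll":0,"jaw":1}]'
python3 -c "
from h import *
go(484.8,-202.5,54,-81.8)"
```

```text
time_s: 40.9
ee_pos: [484.6, -201.4, 69.3]
ee_rot: [-180.0, -0.0, -81.7]
force: [-0.5, 0.1, -2.4]
gripper_width: 13.8
shift m [ 0.0011 -0.0001  0.0153] roll 0.1
```

```bash
python3 -m pendant '[{"xyz":[0.001,0,0.007],"roll":0,"jaw":1},{"xyz":[0.001,0,0.012],"roll":0,"jaw":1},{"xyz":[0.001,0,0.014],"roll":0,"jaw":1},{"xyz":[0.001,0,0.015],"roll":0,"jaw":1},{"xyz":[0.001,0,0.015],"roll":0,"jaw":1},{"xyz":[0.001,0,0.015],"roll":0,"jaw":1},{"xyz":[0.001,0,0.015],"roll":0,"jaw":1},{"xyz":[0.001,0,0.015],"roll":0,"jaw":1}]'
python3 -m pendant '[{"xyz":[0,0,0],"roll":0,"jaw":0.7},{"xyz":[0,0,0],"roll":0,"jaw":0.5},{"xyz":[0,0,0],"roll":0,"jaw":0.3},{"xyz":[0,0,-0.02],"roll":0,"jaw":0.3},{"xyz":[0,0,-0.05],"roll":0,"jaw":0.3},{"xyz":[0,0,-0.09],"roll":0,"jaw":0.2},{"xyz":[0,0,-0.12],"roll":0,"jaw":0.2},{"xyz":[0,0,-0.15],"roll":0,"jaw":0.2}]'
python3 -c "
from h import *
go(440,-260,270,-85)"
```

```text
time_s: 41.9
ee_pos: [484.7, -202.4, 53.9]
ee_rot: [-180.0, -0.0, -81.7]
force: [0.2, -0.4, -2.5]
gripper_width: 13.9
time_s: 42.9
ee_pos: [484.5, -202.3, 205.2]
ee_rot: [-180.0, -0.0, -81.7]
force: [-0.2, -0.6, 0.2]
gripper_width: 73.1
shift m [ 0.0507  0.0523 -0.0648] roll 3.3
```

```bash
python3 -m pendant '[{"xyz":[0.025,0.025,-0.03],"roll":3,"jaw":0.5},{"xyz":[0.05,0.052,-0.065],"roll":3,"jaw":1},{"xyz":[0.05,0.052,-0.065],"roll":3,"jaw":1},{"xyz":[0.05,0.052,-0.065],"roll":3,"jaw":1},{"xyz":[0.05,0.052,-0.065],"roll":3,"jaw":1},{"xyz":[0.05,0.052,-0.065],"roll":3,"jaw":1},{"xyz":[0.05,0.052,-0.065],"roll":3,"jaw":1},{"xyz":[0.05,0.052,-0.065],"roll":3,"jaw":1}]'
python3 - <<'E'
from h import *
T=tool(); im,d=env.grab_frame("wrist"); cv2.imwrite("pics/w12.png",im); np.save("pics/T12.npy",T)
cv2.imwrite("pics/w12b.png",cv2.resize(im[:300],(800,469)))
it,_=env.grab_frame("top"); cv2.imwrite("pics/t12.png",it)
t0=cv2.imread("pics/top0.png")
print([onplane("top",q[1],30)[0].round(0) for q in blobs(t0,'green') if 235<q[1][1]<250])
E
```

```text
time_s: 43.9
ee_pos: [440.4, -259.1, 268.7]
ee_rot: [180.0, 0.0, -84.7]
force: [0.3, 0.1, 0.9]
gripper_width: 0.5
[array([ 401., -256.,   30.])]
```

View pics/w12b.png

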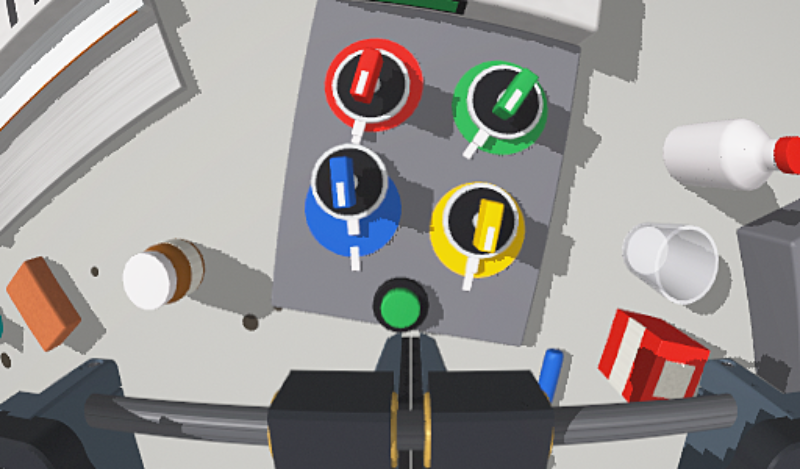

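Red, green and yellow stand right. Blue, with its disc at (348,182) against its pad at (353,208), sits about 25 mm too far along +x. I'll measure it and regrip it.

Run:
```python
from h import *
im=cv2.imread("pics/w12.png"); T=np.load("pics/T12.npy"); s=1.5625
f=lambda x,y:(x/512*512/s,y/s)
for c,r in dict(red=(210,20,260,75),green=(310,35,350,85),yellow=(295,120,325,170),blue=(205,95,235,140)).items():
    try: handle(im,T,c,r,84)
    except Exception as e: print(c,e)
for n,(p,z) in dict(blue=((348,182),32),red=((370,86),32),green=((506,102),32),yellow=((481,221),32),bluenose=((354,233),27)).items(): print(n,onplane("wrist",f(*p),z,T)[0].round(0))
for q in blobs(im,'green'):
    if 240<q[1][0]<275 and 180<q[1][1]<215: print("button",q[0],q[1],onplane("wrist",q[1],32,T)[0].round(1))
K=env.grab_frame("wrist")[1]; 
for n,p in dict(bluetop=(342,170),button=(400,308),plate=(420,200)).items():
    u,v=np.round(f(*p)).astype(int); o,d=rays("wrist",(u,v),T); C=T@np.array(env.camera_params("wrist")["hand_eye"]); ax=-C[:3,2]
    print(n,"z",(o+d[0]*K[v,u]/(d[0]@ax)).round(0))
```

```text
red thr 198.0 ctr [ 594.9 -211.3] size [56.2 74.8] yaw -52.3 line [ 589. -209.] px 390
green thr 153.0 ctr [ 590.8 -306. ] size [46.6 76.2] yaw -48.9 line [ 587. -306.] px 348
yellow thr 182.0 ctr [ 486.1 -314.8] size [18.2 39.8] yaw -4.8 line [ 477. -316.] px 68
blue thr 172.0 ctr [ 509.1 -197.8] size [12.7 38.8] yaw 9.0 line [ 500. -199.] px 69
blue [ 508. -198.   32.]
red [ 595. -210.   32.]
green [ 594. -329.   32.]
yellow [ 485. -318.   32.]
bluenose [ 463. -206.   27.]
button 521 [255.82341651 196.53358925] [ 399.2 -253.2   32. ]
bluetop z [ 518. -200.   84.]
button z [ 402. -253.   43.]
plate z [ 497. -263.   21.]
```

```bash
python3 -c "
from h import *
go(508.5,-198,150,-81);go(508.5,-198,54,-81)"
```

```text
shift m [-0.0547 -0.0735  0.1189] roll -3.7
shift m [-0.0547 -0.0735  0.2149] roll -3.7
```

```bash
python3 -m pendant '[{"xyz":[-0.02,-0.03,0],"roll":-3.7,"jaw":0.5},{"xyz":[-0.055,-0.0735,0.02],"roll":-3.7,"jaw":0.3},{"xyz":[-0.055,-0.0735,0.06],"roll":-3.7,"jaw":0.3},{"xyz":[-0.055,-0.0735,0.1],"roll":-3.7,"jaw":0.3},{"xyz":[-0.055,-0.0735,0.12],"roll":-3.7,"jaw":0.3},{"xyz":[-0.055,-0.0735,0.12],"roll":-3.7,"jaw":0.3},{"xyz":[-0.055,-0.0735,0.12],"roll":-3.7,"jaw":0.3},{"xyz":[-0.055,-0.0735,0.12],"roll":-3.7,"jaw":0.3}]' 50
python3 - <<'E'
from h import *
T=tool(); im,d=env.grab_frame("wrist"); cv2.imwrite("pics/w13.png",im); np.save("pics/T13.npy",T)
cv2.imwrite("pics/w13b.png",cv2.resize(im[:300],(800,469)))
handle(im,T,'blue',(215,170,300,235),84)
go(508.5,-198,54,-81)
E
```

```text
time_s: 45.05
ee_pos: [509.2, -198.2, 150.3]
ee_rot: [-179.9, -0.1, -81.0]
force: [-0.1, 0.3, -0.6]
gripper_width: 63.7
blue thr 186.0 ctr [ 498.6 -193.3] size [53.1 68. ] yaw 44.1 line [ 498. -194.] px 481
shift m [-0.0003  0.0007  0.0961] roll -0.0
```

View pics/w13b.png

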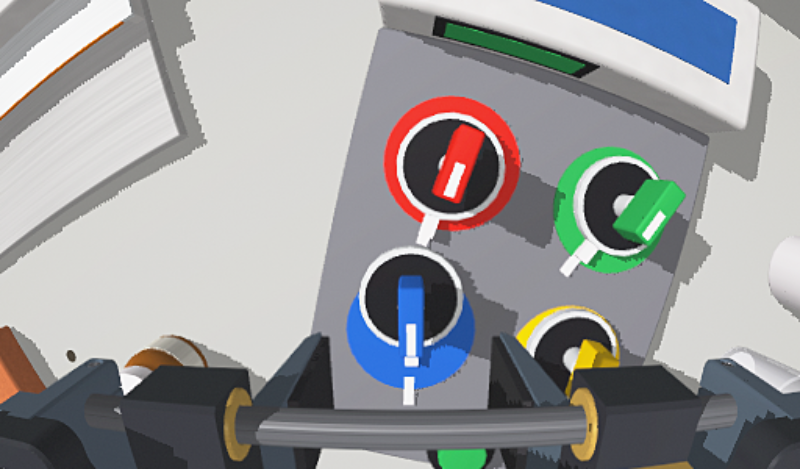

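Blue sits upright but too far from its mark: disc (410,298), pad (411,325). Red and green look centred. I'll regrip blue at 50 N.

```bash
python3 - <<'E'
from h import *
T=np.load("pics/T13.npy"); s=1.5625
for n,p,z in (("blue disc",(410,298),32),("blue nose",(411,366),27),("red disc",(451,165),32),("green disc",(624,206),32)): print(n,onplane("wrist",(p[0]/s,p[1]/s),z,T)[0].round(1))
im=cv2.imread("pics/w13.png")
for a,c,m in blobs(im,'blue',amin=300):
    if 210<c[0]<310 and 150<c[1]<260: print(a,c)
E
python3 -m pendant '[{"xyz":[0,0,0.03],"roll":0,"jaw":0.3},{"xyz":[0,0,0.06],"roll":0,"jaw":0.3},{"xyz":[0,0,0.085],"roll":0,"jaw":0.3},{"xyz":[0,0,0.096],"roll":0,"jaw":0.3},{"xyz":[0,0,0.096],"roll":0,"jaw":0.7},{"xyz":[0,0,0.096],"roll":0,"jaw":1},{"xyz":[0,0,0.096],"roll":0,"jaw":1},{"xyz":[0,0,0.096],"roll":0,"jaw":1}]' 50
```

```text
blue disc [ 509.2 -198.2   32. ]
blue nose [ 460.1 -206.7   27. ]
red disc [ 597.2 -209.9   32. ]
green disc [ 594.7 -329.5   32. ]
2854 [262.32515767 217.75402943]
time_s: 46.1
ee_pos: [508.7, -197.9, 53.5]
ee_rot: [-179.9, -0.0, -81.0]
force: [0.2, 0.2, -0.1]
gripper_width: 26.8
```

```bash
python3 -m pendant '[{"xyz":[0,0,0],"roll":0,"jaw":1},{"xyz":[0,0,0],"roll":0,"jaw":1},{"xyz":[0,0,0],"roll":0,"jaw":1},{"xyz":[0,0,0],"roll":0,"jaw":1},{"xyz":[0,0,-0.01],"roll":0,"jaw":1},{"xyz":[0,0,-0.03],"roll":0,"jaw":1},{"xyz":[0,0,-0.05],"roll":0,"jaw":1},{"xyz":[0,0,-0.05],"roll":0,"jaw":1}]'
python3 - <<'E'
from h import *
T=tool(); im,d=env.grab_frame("wrist"); cv2.imwrite("pics/w14.png",im); np.save("pics/T14.npy",T)
cv2.imwrite("pics/w14b.png",cv2.resize(im[:300],(640,375)))
go(484.8,-202.5,70,-81.8)
E
```

```text
time_s: 47.1
ee_pos: [509.4, -198.1, 104.3]
ee_rot: [-179.8, -0.1, -81.0]
force: [-0.5, 1.0, -3.2]
gripper_width: 13.9
shift m [0.001  0.0242 0.0331] roll 0.8
```

View pics/w14b.png

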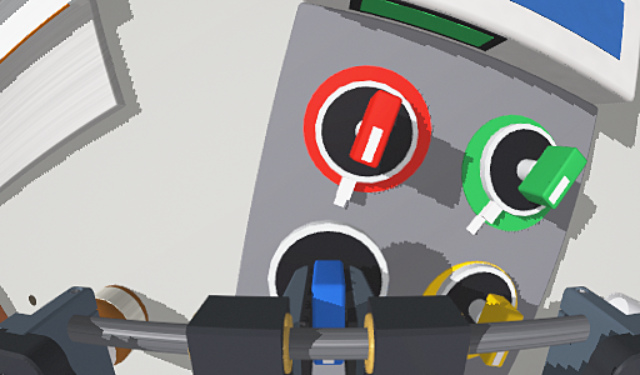

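Blue hangs level in the grip at about (328,280). Next I'll shift it and lower it.

```bash
python3 -m pendant '[{"xyz":[0.001,0.006,0],"roll":0.8,"jaw":1},{"xyz":[0.001,0.012,0],"roll":0.8,"jaw":1},{"xyz":[0.001,0.018,0],"roll":0.8,"jaw":1},{"xyz":[0.001,0.024,0.01],"roll":0.8,"jaw":1},{"xyz":[0.001,0.024,0.025],"roll":0.8,"jaw":1},{"xyz":[0.001,0.024,0.04],"roll":0.8,"jaw":1},{"xyz":[0.001,0.024,0.047],"roll":0.8,"jaw":1},{"xyz":[0.001,0.024,0.048],"roll":0.8,"jaw":1}]'
python3 -m pendant '[{"xyz":[0,0,0.001],"roll":0,"jaw":1},{"xyz":[0,0,0.002],"roll":0,"jaw":1},{"xyz":[0,0,0.002],"roll":0,"jaw":1},{"xyz":[0,0,0.002],"roll":0,"jaw":1},{"xyz":[0,0,0.002],"roll":0,"jaw":0.8},{"xyz":[0,0,0.002],"roll":0,"jaw":0.6},{"xyz":[0,0,0.002],"roll":0,"jaw":0.4},{"xyz":[0,0,0.002],"roll":0,"jaw":0.3}]'
python3 -m pendant '[{"xyz":[0,0,0],"roll":0,"jaw":0.3},{"xyz":[0,0,-0.03],"roll":0,"jaw":0.3},{"xyz":[0,0,-0.06],"roll":0,"jaw":0.3},{"xyz":[0,0,-0.1],"roll":0,"jaw":0.3},{"xyz":[0,0,-0.12],"roll":0,"jaw":0.3},{"xyz":[0,0,-0.12],"roll":0,"jaw":0.3},{"xyz":[0,0,-0.12],"roll":0,"jaw":0.3},{"xyz":[0,0,-0.12],"roll":0,"jaw":0.3}]'
python3 - <<'E'
from h import *
T=tool(); im,d=env.grab_frame("wrist"); cv2.imwrite("pics/w15.png",im); np.save("pics/T15.npy",T)
cv2.imwrite("pics/w15b.png",cv2.resize(im[:300],(800,469)))
go(484,-318,170,-94)
E
```

```text
time_s: 48.15
ee_pos: [484.6, -202.4, 54.1]
ee_rot: [179.9, 0.1, -81.8]
force: [0.1, 0.2, -2.6]
gripper_width: 14.0
time_s: 49.15
ee_pos: [485.0, -202.6, 53.0]
ee_rot: [-180.0, -0.0, -81.8]
force: [0.2, 0.3, 0.3]
gripper_width: 45.4
time_s: 50.15
ee_pos: [484.2, -202.2, 171.6]
ee_rot: [179.9, 0.1, -81.8]
force: [-0.6, -0.4, -0.5]
gripper_width: 63.6
shift m [0.1145 0.0168 0.0016] roll 12.2
```

View pics/w15b.png

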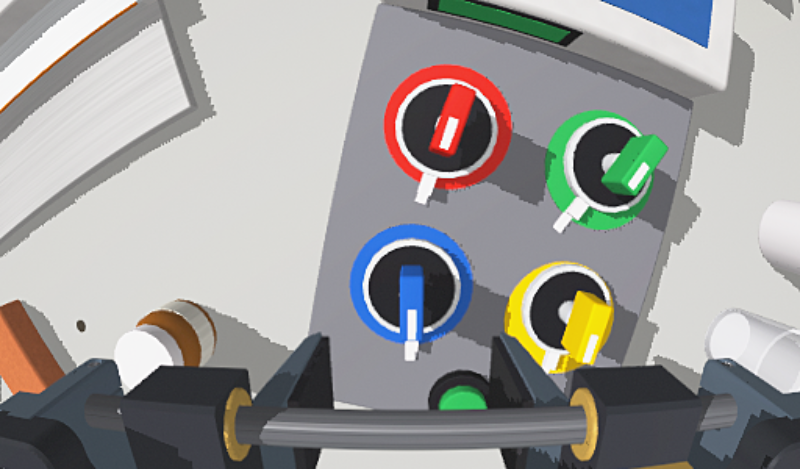

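Blue is now centred. Yellow, with its disc at (568,310) against its pad at about (560,318), looks a few mm off. I'll quantify it.

Run:
```python
from h import *
T=np.load("pics/T15.npy"); im=cv2.imread("pics/w15.png"); s=1.5625
for n,p,z in (("yellow",(568,310),32),("blue",(411,287),32),("red",(447,127),32),("green",(612,165),32)): print(n,onplane("wrist",(p[0]/s,p[1]/s),z,T)[0].round(1))
# black face: ellipse fit of dark region hull per disc, at z=32
V=im.max(2); m=((V<75)).astype(np.uint8)
n,l,st,c=cv2.connectedComponentsWithStats(m)
for i in range(1,n):
    if 800<st[i,4]<6000 and c[i][1]<235: 
        h=cv2.convexHull(np.argwhere(l==i)[:,::-1].astype(np.int32))[:,0,:]; P=onplane("wrist",h,32,T)[:,:2].astype(np.float32)
        e=cv2.fitEllipse(P); print(st[i,4],c[i].round(0),np.round(e[0],1),np.round(e[1],1))
go(440,-317,178,-94.2)
```

```text
yellow [ 485.6 -317.8   32. ]
blue [ 485.8 -202.3   32. ]
red [ 597.2 -210.2   32. ]
green [ 594.6 -329.5   32. ]
1690 [284.  84.] [ 597.1 -209.9] [58.7 59. ]
1159 [383. 103.] [ 595.1 -328.9] [58.6 59.7]
1628 [263. 181.] [ 485.3 -202.3] [58.5 59.3]
1065 [357. 194.] [ 485.1 -318.2] [58.3 59.3]
shift m [ 0.1072  0.0602 -0.0063] roll 12.4
```

Yellow is 9.4 mm off centre, which is within the limit but marginal. I'll regrip it and shift it.

```bash
python3 -m pendant '[{"xyz":[0.04,0.005,0],"roll":5,"jaw":0.3},{"xyz":[0.08,0.01,0],"roll":10,"jaw":0.3},{"xyz":[0.114,0.016,0],"roll":12.4,"jaw":0.3},{"xyz":[0.114,0.016,0.01],"roll":12.4,"jaw":0.3},{"xyz":[0.114,0.016,0.04],"roll":12.4,"jaw":0.3},{"xyz":[0.114,0.016,0.07],"roll":12.4,"jaw":0.3},{"xyz":[0.114,0.016,0.07],"roll":12.4,"jaw":0.3},{"xyz":[0.114,0.016,0.07],"roll":12.4,"jaw":0.3}]' 50
python3 -c "
from h import *
go(485.1,-318,54,-94.2)"
```

```text
time_s: 51.2
ee_pos: [485.8, -317.4, 103.5]
ee_rot: [-180.0, -0.0, -94.2]
force: [0.2, -1.0, -0.2]
gripper_width: 63.9
shift m [0.0006 0.0007 0.0495] roll 0.0
```

```bash
python3 -m pendant '[{"xyz":[0.001,0.001,0.025],"roll":0,"jaw":0.3},{"xyz":[0.001,0.001,0.045],"roll":0,"jaw":0.3},{"xyz":[0.001,0.001,0.049],"roll":0,"jaw":0.3},{"xyz":[0.001,0.001,0.049],"roll":0,"jaw":0.6},{"xyz":[0.001,0.001,0.049],"roll":0,"jaw":1},{"xyz":[0.001,0.001,0.049],"roll":0,"jaw":1},{"xyz":[0.001,0.001,0.049],"roll":0,"jaw":1},{"xyz":[0.001,0.001,0.049],"roll":0,"jaw":1}]' 50
python3 -m pendant '[{"xyz":[0,0,0],"roll":0,"jaw":1},{"xyz":[0,0,0],"roll":0,"jaw":1},{"xyz":[0,0,0],"roll":0,"jaw":1},{"xyz":[0,0,-0.006],"roll":0,"jaw":1},{"xyz":[0,0,-0.012],"roll":0,"jaw":1},{"xyz":[0,0.005,-0.012],"roll":0,"jaw":1},{"xyz":[0,0.0095,-0.012],"roll":0,"jaw":1},{"xyz":[0,0.0095,-0.012],"roll":0,"jaw":1}]'
python3 -m pendant '[{"xyz":[0,0,0.004],"roll":0,"jaw":1},{"xyz":[0,0,0.008],"roll":0,"jaw":1},{"xyz":[0,0,0.011],"roll":0,"jaw":1},{"xyz":[0,0,0.0125],"roll":0,"jaw":1},{"xyz":[0,0,0.0125],"roll":0,"jaw":1},{"xyz":[0,0,0.0125],"roll":0,"jaw":0.8},{"xyz":[0,0,0.0125],"roll":0,"jaw":0.5},{"xyz":[0,0,0.0125],"roll":0,"jaw":0.3}]'
python3 -m pendant '[{"xyz":[0,0,0],"roll":0,"jaw":0.3},{"xyz":[0,0,0],"roll":0,"jaw":0.3},{"xyz":[0,0,-0.03],"roll":0,"jaw":0.3},{"xyz":[0,0,-0.07],"roll":0,"jaw":0.3},{"xyz":[0,0,-0.11],"roll":0,"jaw":0.3},{"xyz":[0,0,-0.13],"roll":0,"jaw":0.6},{"xyz":[0,0,-0.15],"roll":0,"jaw":1},{"xyz":[0,0,-0.15],"roll":0,"jaw":1}]'
python3 -c "
from h import *
go(430,-258,270,-94.2)"
```

```text
time_s: 52.2
ee_pos: [484.2, -318.6, 54.0]
ee_rot: [-180.0, 0.0, -94.2]
force: [0.3, -0.7, -0.4]
gripper_width: 16.7
time_s: 53.2
ee_pos: [474.0, -317.7, 65.7]
ee_rot: [180.0, 0.0, -94.2]
force: [0.4, -0.5, -2.0]
gripper_width: 13.7
time_s: 54.2
ee_pos: [474.8, -318.0, 53.3]
ee_rot: [-180.0, -0.0, -94.2]
force: [-0.1, 0.6, -0.9]
gripper_width: 35.5
time_s: 55.2
ee_pos: [475.5, -318.4, 204.9]
ee_rot: [-179.8, -0.1, -94.2]
force: [-0.1, 0.1, -0.3]
gripper_width: 36.5
shift m [-0.0568  0.0496 -0.0654] roll -0.0
```

```bash
python3 -m pendant '[{"xyz":[-0.03,0.025,-0.03],"roll":0,"jaw":1},{"xyz":[-0.057,0.05,-0.065],"roll":0,"jaw":1},{"xyz":[-0.057,0.05,-0.065],"roll":0,"jaw":1},{"xyz":[-0.057,0.05,-0.065],"roll":0,"jaw":1},{"xyz":[-0.057,0.05,-0.065],"roll":0,"jaw":1},{"xyz":[-0.057,0.05,-0.065],"roll":0,"jaw":1},{"xyz":[-0.057,0.05,-0.065],"roll":0,"jaw":1},{"xyz":[-0.057,0.05,-0.065],"roll":0,"jaw":1}]'
cat >> h.py <<'E'
PAD=dict(red=(599.5,-211),green=(590.6,-326.2),blue=(484.8,-202.5),yellow=(475.8,-317.3))
def discs(im,T,vmax=75):
    m=(im.max(2)<vmax).astype(np.uint8); n,l,st,c=cv2.connectedComponentsWithStats(m)
    for i in range(1,n):
        if 400<st[i,4]<6000 and c[i][1]<235:
            h=cv2.convexHull(np.argwhere(l==i)[:,::-1].astype(np.int32))[:,0,:]; e=cv2.fitEllipse(onplane("wrist",h,32,T)[:,:2].astype(np.float32))
            k=min(PAD,key=lambda k:np.hypot(*(np.array(PAD[k])-e[0]))); r=np.array(e[0])-PAD[k]
            if np.hypot(*r)<40: print(k,"off",r.round(1),round(float(np.hypot(*r)),1),"size",np.round(e[1],0))
E
python3 - <<'E'
from h import *
T=tool(); im,d=env.grab_frame("wrist"); cv2.imwrite("pics/w16.png",im); np.save("pics/T16.npy",T)
cv2.imwrite("pics/w16b.png",cv2.resize(im[:300],(800,469)))
discs(im,T)
for q in blobs(im,'green'):
    if 200<q[1][0]<300 and 160<q[1][1]<240: print("button",q[0],q[1],onplane("wrist",q[1],40,T)[0].round(1))
E
```

```text
time_s: 56.2
ee_pos: [429.1, -257.5, 268.1]
ee_rot: [180.0, 0.0, -94.2]
force: [-0.4, 0.5, -0.3]
gripper_width: 0.7
green off [ 4.4 -2.1] 4.9 size [58. 59.]
red off [-2.3  1.4] 2.7 size [58. 59.]
blue off [0.6 0.5] 0.8 size [58. 59.]
yellow off [-0.1 -0.6] 0.6 size [58. 59.]
button 526 [261.03612167 189.52851711] [ 401.4 -253.2   40. ]
```

All four discs are within 5 mm of their pad centres. Next I'll press the start button at about (401.5,-253.3), top at about z=43.

```bash
python3 -c "
from h import *
go(401.5,-253.3,52,-94.2)"
```

```text
shift m [-0.002   0.0278  0.2162] roll -0.0
```

```bash
python3 -m pendant '[{"xyz":[-0.002,0.028,0.03],"roll":0,"jaw":1},{"xyz":[-0.002,0.028,0.08],"roll":0,"jaw":1},{"xyz":[-0.002,0.028,0.13],"roll":0,"jaw":1},{"xyz":[-0.002,0.028,0.17],"roll":0,"jaw":1},{"xyz":[-0.002,0.028,0.2],"roll":0,"jaw":1},{"xyz":[-0.002,0.028,0.21],"roll":0,"jaw":1},{"xyz":[-0.002,0.028,0.215],"roll":0,"jaw":1},{"xyz":[-0.002,0.028,0.215],"roll":0,"jaw":1}]'
python3 -m pendant '[{"xyz":[0,0,0.002],"roll":0,"jaw":1},{"xyz":[0,0,0.004],"roll":0,"jaw":1},{"xyz":[0,0,0.006],"roll":0,"jaw":1},{"xyz":[0,0,0.008],"roll":0,"jaw":1},{"xyz":[0,0,0.01],"roll":0,"jaw":1},{"xyz":[0,0,0.01],"roll":0,"jaw":1},{"xyz":[0,0,0.01],"roll":0,"jaw":1},{"xyz":[0,0,0.01],"roll":0,"jaw":1}]'
```

```text
time_s: 57.25
ee_pos: [401.9, -253.7, 54.1]
ee_rot: [-179.9, -0.0, -94.2]
force: [0.1, 0.1, 0.3]
gripper_width: 0.5
time_s: 58.25
ee_pos: [401.3, -253.3, 43.5]
ee_rot: [-180.0, 0.0, -94.2]
force: [-0.3, 0.1, -0.6]
gripper_width: 0.5
```

```bash
python3 -m pendant '[{"xyz":[0,0,0.001],"roll":0,"jaw":1},{"xyz":[0,0,0.002],"roll":0,"jaw":1},{"xyz":[0,0,0.003],"roll":0,"jaw":1},{"xyz":[0,0,0.004],"roll":0,"jaw":1},{"xyz":[0,0,0.005],"roll":0,"jaw":1},{"xyz":[0,0,0.006],"roll":0,"jaw":1},{"xyz":[0,0,0.006],"roll":0,"jaw":1},{"xyz":[0,0,0.006],"roll":0,"jaw":1}]'
```

```text
time_s: 59.25
ee_pos: [401.4, -253.4, 37.5]
ee_rot: [-180.0, -0.0, -94.2]
force: [0.5, 0.0, 4.0]
gripper_width: 0.2
```

```bash
python3 -m pendant '[{"xyz":[0,0,0.001],"roll":0,"jaw":1},{"xyz":[0,0,0.002],"roll":0,"jaw":1},{"xyz":[0,0,0.003],"roll":0,"jaw":1},{"xyz":[0,0,0.004],"roll":0,"jaw":1},{"xyz":[0,0,0.004],"roll":0,"jaw":1},{"xyz":[0,0,0.004],"roll":0,"jaw":1},{"xyz":[0,0,0.004],"roll":0,"jaw":1},{"xyz":[0,0,0.004],"roll":0,"jaw":1}]'
```

```text
time_s: 60.25
ee_pos: [401.4, -253.4, 35.9]
ee_rot: [-179.9, -0.0, -94.2]
force: [-5.8, 3.9, 25.5]
gripper_width: 0.2
```

Force has risen to 25 N, so the button is on its stop. I'll retract and check the cells and the lever.

```bash
python3 -m pendant '[{"xyz":[0,0,-0.01],"roll":0,"jaw":1},{"xyz":[0,0,-0.05],"roll":0,"jaw":1},{"xyz":[0,0,-0.1],"roll":0,"jaw":1},{"xyz":[0,0,-0.15],"roll":0,"jaw":1},{"xyz":[0,-0.025,-0.2],"roll":0,"jaw":1},{"xyz":[0,-0.028,-0.234],"roll":0,"jaw":1},{"xyz":[0,-0.028,-0.234],"roll":0,"jaw":1},{"xyz":[0,-0.028,-0.234],"roll":0,"jaw":1}]'
python3 - <<'E'
from h import *
T=tool(); im,d=env.grab_frame("wrist"); cv2.imwrite("pics/w17.png",im)
discs(im,T)
# nose + mark whites around each pad: direction of white at 38-50mm from cell axis (z=27)
h=cv2.cvtColor(im,cv2.COLOR_BGR2HSV); v,u=np.where(cv2.inRange(h,(0,0,185),(180,60,255))>0); P=onplane("wrist",np.c_[u,v],27,T)[:,:2]
for k,c in PAD.items():
    r=P-np.array(c); q=r[(np.hypot(*r.T)>41)&(np.hypot(*r.T)<50)]; m=q.mean(0); print(k,len(q),"yaw",np.degrees(np.arctan2(-m[1],-m[0])).round(1))
it,_=env.grab_frame("top"); s,_=env.grab_frame("scene")
b=[q for q in blobs(s,'red',amin=10) if 340<q[1][0]<400 and 150<q[1][1]<210]
for q in b: print("red scene",q[0],q[1].round(1),onplane("scene",q[1],105)[0].round(0))
b=[q for q in blobs(it,'red',amin=10) if 100<q[1][0]<190 and 180<q[1][1]<275]
for q in b: print("red top",q[0],q[1].round(1),onplane("top",q[1],105)[0].round(0))
g=[q for q in blobs(im,'green') if 200<q[1][0]<300 and 160<q[1][1]<240]; print("button area",[q[0] for q in g])
E
```

```text
time_s: 61.25
ee_pos: [428.3, -254.9, 265.8]
ee_rot: [179.8, 0.1, -94.2]
force: [0.1, -0.6, -0.4]
gripper_width: 0.2
green off [ 4.5 -2.3] 5.0 size [59. 59.]
red off [-2.4  1.5] 2.8 size [58. 59.]
blue off [0.6 0.5] 0.8 size [58. 59.]
yellow off [-0.1 -0.6] 0.7 size [58. 59.]
red 45 yaw -12.4
green 33 yaw -29.3
blue 42 yaw 7.0
yellow 44 yaw -4.1
red scene 527 [383.2 170.7] [406. 456. 105.]
red scene 22 [344.6 161.1] [372. 309. 105.]
red top 49 [127.2 218. ] [471. 384. 105.]
red top 54 [150.6 264.7] [327. 306. 105.]
button area [np.int32(529)]
```

```bash
python3 -c "
from workcell import env
print(env.job_done())"
```

```text
the job is handed in; nothing more can be done
None
```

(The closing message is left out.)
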